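Seat two seal stones in the tapered slots of the seal box

ROBOT

A 6-joint arm with a two-finger parallel gripper is mounted at the origin on the work surface. World frame = base frame: x ahead of the robot, y to its left, z up, the work surface at z = 0. Lengths are in mm, angles in rad, forces in N, time in s.
With the tool pointing down it reaches from about 275 to 1000 mm from the base axis. Payload 8.4 kg.
Tool frame: the origin (TCP) lies at the very end of the fingers, on their centre line; the grasp point (between the pads) lies 19 mm behind it; z points along the fingers, y is the direction in which the jaws open and shut (so a half turn about z gives the same grasp; the last joint's range is limited). The gripper opens to 85 mm and grips with 20 to 120 N. Pads are 22 mm wide; open, the fingers measure 114 mm over their backs; the gripper's body (76 mm by 85 mm) begins 54 mm behind the grasp point. The pads swing forward as they close: fully open they stand 13 mm farther back than shut.
Start: joints at [1.204, 0.353, 1.633, -0, 1.155, -0.002], TCP at [222.975, 583.875, 231.281] pointing down, gripper open.
Joint ranges: [-2.63, 2.63], [-0.92, 2.1], [0.06, 2.66], [-1.3, 4.44], [0, 2.69], [-3.02, 3.02]. Speed limits (rad/s): [2.22, 2.22, 2.79, 3.14, 3.14, 3.14].

INTERFACE

Orientations are given as [roll, pitch, yaw] about the fixed x, y, z axes, in that order (R = Rz(yaw) Ry(pitch) Rx(roll)).
In Python, from rig import r gives the robot as it stands.
- The arm moves only by the tool jog_arm, never from a script. Its argument "increments" is text: rows parted by semicolons, each of 7 numbers parted by spaces: the shift along the tool's x, y, z in cm, then the turn, a rotation vector about the tool's x, y, z in rad, then the opening, from -1 (shut) to 1 (fully open). A call has exactly 8 rows; each row shifts and turns the commanded pose from where the row before left it, along the tool's axes as they then stand; what a row does not reach is not made up. A row lasts 1/10 s, in which the tool goes at most 50 mm and 8.59 degrees, less where a joint would pass 70% of its speed; a pose out of reach is approached as far as the arm can. A call with a gripper value outside its range is refused whole. The fingers move at their own pace and stop on an object; "squeeze" is the grip in N (left out, the last holds). Time passes only in rows, so rows that do not move let the fingers close, or fill a call up. It gives the time, the measured TCP pose, the force and the opening at its end, in the units of the state.
- r.sense(): the state, without advancing time (a new reading comes with each control period).
- r.grab_frame(name): name is "scene" or "top" or "wrist"; returns the picture (384x512x3 uint8, red, green, blue); there is no depth.
- r.camera_info(name): a dict with "K" (3x3 intrinsics, pixels), "dist_coeffs" ([k1, k2, p1, p2, k3] as OpenCV has them; the pictures are not rectified), "rvec" (rotation vector, rad) and "tvec" (3), from world to camera coordinates, as OpenCV has them. Camera axes: x right, y down, z forward; pixel columns grow to the right and rows downward; lengths in mm; the calibration is good to about 2 mm. A picture is of the moment at which its call begins: read the wrist's pose just before it. camera_info takes no time and is no camera call; for the wrist camera it gives the pose at the moment of the call.
- r.sign_off(): hands the job in, once; it reports no verdict.
The state is a dict: "clock": time; "qpos": joint angles; "qvel": joint speeds; "joint_efforts": joint torques, N m; "eef_pos": TCP position; "tcp_rot": TCP orientation; "contact_force": force on the tool from outside, world axes, zero at the start; "wrist_torque": the same for the moment, N m; "opening": opening from 0.0 (shut) to 1.0 (fully open).
Only numpy, scipy, OpenCV 4.12 (cv2) and the standard library are available. Lean on these libraries where they do the work, as an engineer would, in place of code of your own. Each camera call takes 0.05 s, during which the arm holds its last target.

TASK

Put the two seal stones from the black slab away in the seal box, each standing upright and centred in the tapered slot made for its thickness: the thicker stone in the widest slot, the thinner one in the narrowest. Lower each stone into its slot slowly, without letting it drop, and press it straight down with about 12 newtons, never more than 20, so that the jaws keep it wedged when you let go. Leave the steel brush washer and the seal pad jar where they stand.

Things in the scene. Friction and masses are not known exactly. Their poses are not given: they have to be found in the camera images.
- stone_thick_center (a point): Centre of the thicker seal stone: a plain grey-green stone block standing upright on the slab, 40 mm along its own x, 25 mm thick along its own y, 70 mm tall along its z; about 180 g. Seated, only its upper 47 mm or so stands above the jaws, so grip it near the top.
- stone_thin_center (a point): Centre of the thinner seal stone: the same plain stone, 40 mm along its own x, 15 mm thick along its own y, 70 mm tall along its z; about 110 g. Grip it near the top, as the other.
- slab: Black stone slab, 120 mm (own x) by 190 mm (own y), 12 mm high, lying fixed on the cabinet top; origin at the centre of its underside. Both stones stand on it, 70 to 130 mm apart, either one on either side.
- sealbox: Wooden seal box, fixed: 76 mm (own x) by 164 mm (own y), walls 8 mm thick, 50 mm high; origin at the centre of its underside. Its lid is folded back flat behind it (own +x), 18 mm high. In it, side by side along own y, are three slots of hard red plastic, each running along own x between two sloping jaws 44 mm long and 36 mm deep.
- slot_thick (a point): Widest slot (mouth 35 mm wide), for the 25 mm stone: point at the middle of its mouth, nominally 58 mm above the box's underside; x along the slot, y across, z up. The gap between the jaws closes evenly by 5 mm per 10 mm of depth, so the stone meets them when its foot is 20 mm below the mouth. The true mouth lies up to 8 mm above or below this point (see slot_mid).
- slot_mid (a point): Middle slot, for a 20 mm stone not here (mouth 30 mm); stays empty. In ALL slots the jaws stand on packing of unknown height, up to 8 mm above or below nominal, different for each slot and start; these points do not follow it, so the depth must be felt. Jaws give on stiff springs: once both touch, the push grows about 4 to 6 N per mm of depth; friction then holds the stone.
- slot_thin (a point): Narrowest slot (mouth 25 mm wide), for the 15 mm stone: point at the middle of its nominal mouth, 58 mm above the box's underside; axes, taper, springy jaws and unknown packing height as for the other slots: the stone meets the jaws when its foot is 20 mm below the true mouth, which lies up to 8 mm above or below this point.
- washer_center (a point): Centre of the stainless steel brush washer, an open cup 72 mm across and 65 mm high. Loose; not to be disturbed.
- padjar_center (a point): Centre of the squat orange ceramic seal pad jar, 72 mm across and 44 mm high, with its lid on. Loose; not to be disturbed.
- stone_thick: The thicker stone itself; origin at the centre of its foot, 35 mm below stone_thick_center, same axes.
- stone_thin: The thinner stone itself; origin at the centre of its foot, 35 mm below stone_thin_center, same axes.

How it is judged:
By the outcome, as a careful person would: the job done as asked, in the order asked, and still so for the second after the job is handed in, with the robot touching nothing.
It also fails if it takes over 67 s, if anything falls off the work surface, if the arm or the gripper's body presses on something with over 40 N, if the wrist force passes 120 N, or if a joint passes its speed limit or range.

## Working session

There is one attempt and no reset: what is moved stays moved. The work goes in short steps, Python scripts to look and compute and a tool call to move; the robot and the scene stay as the last step left them, time stands still between calls to the robot, and variables do not carry over. Pictures are saved under pics/ and viewed, and the job is handed in when it is done.

Besides the shell and the picture viewer there is one more tool, called after "Emit:" in YAML: its name, and indented under it one key for each argument. jog_arm: Moves the arm, as the interface text tells. Its arguments: {"type":"object","properties":{"increments":{"type":"string"},"squeeze":{"type":"number"}},"required":["increments"]}

```bash
ls; mkdir -p pics; python3 - <<'E'
from rig import r
import cv2
s=r.sense()
for k,v in s.items(): print(k,v)
for n in ("scene","top","wrist"):
    c=r.camera_info(n); print(n,c)
for n in ("scene","top"):
    f=r.grab_frame(n); cv2.imwrite(f"pics/{n}0.png",f[:,:,::-1])
E
```

```text
pics
clock 0.0
qpos [ 1.20360506e+00  3.53621260e-01  1.63416681e+00  1.36979567e-05
  1.15518345e+00 -2.40759994e-03]
qvel [-0.00128129 -0.00110073 -0.00143982 -0.00135734  0.00082253  0.00077599]
joint_efforts [ 9.31478389e-04 -6.05240035e+01 -3.42070663e+01  2.46232676e-04
  9.28181049e-03 -1.42132501e-05]
eef_pos [222.7921317  583.41970174 230.56448944]
tcp_rot [-3.14021383e+00 -1.58439008e-05  2.77680344e+00]
contact_force [-0.06185769 -0.20235203 -0.30895781]
wrist_torque [0.02903739 0.01920981 0.03879152]
opening 1.0025895727951166
scene {'K': array([[385.67723535,   0.        , 260.49127453],
       [  0.        , 385.67723535, 193.43995301],
       [  0.        ,   0.        ,   1.        ]]), 'dist_coeffs': array([-0.04047994,  0.        ,  0.        ,  0.        ,  0.        ]), 'rvec': array([ 0.96139796,  2.42663004, -1.14354611]), 'tvec': array([ 412.1414617 , -228.83300063, 1155.19738931])}
top {'K': array([[357.5089221 ,   0.        , 253.31781029],
       [  0.        , 357.5089221 , 187.49438715],
       [  0.        ,   0.        ,   1.        ]]), 'dist_coeffs': array([-0.11354166,  0.        ,  0.        ,  0.        ,  0.        ]), 'rvec': array([ 2.14168225, -2.20258098,  0.10292908]), 'tvec': array([ 29.09259965, 581.12014385, 846.40267229])}
wrist {'K': array([[297.59127629,   0.        , 252.95205095],
       [  0.        , 297.59127629, 195.28440018],
       [  0.        ,   0.        ,   1.        ]]), 'dist_coeffs': array([-0.01884199,  0.        ,  0.        ,  0.        ,  0.        ]), 'rvec': array([-2.36429616, -1.63054769, -0.25743516]), 'tvec': array([-626.00468861,  -41.17059542,  378.81128159])}
```

View pics/scene0.png

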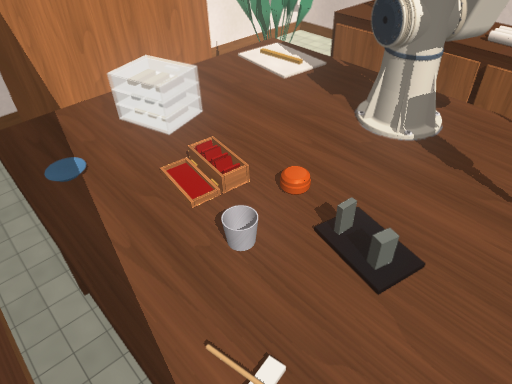

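View pics/top0.png

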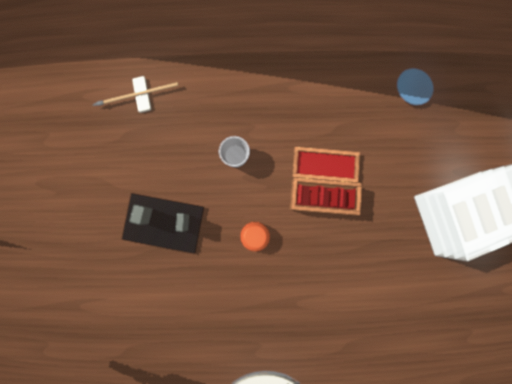

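The scene view shows the slab with two stones at about (345,215) and (383,250), the box at (218,163), the cup at (240,227) and the jar at (295,180). In the top view the slab is at (163,222), the stones are near (141,215) and (182,222), and the box is at (327,197). I'll enlarge the relevant parts.

```bash
python3 - <<'E'
import cv2
t=cv2.imread("pics/top0.png"); s=cv2.imread("pics/scene0.png")
def crop(im,x0,y0,w,h,k,n):
    c=cv2.resize(im[y0:y0+h,x0:x0+w],None,fx=k,fy=k,interpolation=cv2.INTER_CUBIC)
    c=cv2.convertScaleAbs(c,alpha=1.4,beta=25)
    for x in range(x0,x0+w,10):
        cv2.line(c,((x-x0)*k,0),((x-x0)*k,6),(0,255,255),1); cv2.putText(c,str(x),((x-x0)*k+2,16),0,.35,(0,255,255),1)
    for y in range(y0,y0+h,10):
        cv2.line(c,(0,(y-y0)*k),(6,(y-y0)*k),(0,255,255),1); cv2.putText(c,str(y),(8,(y-y0)*k+4),0,.35,(0,255,255),1)
    cv2.imwrite("pics/"+n,c)
crop(t,115,185,96,72,8,"top_slab.png")
crop(t,284,140,84,80,7,"top_box.png")
crop(s,310,190,120,100,6,"scene_slab.png")
crop(s,155,130,105,80,7,"scene_box.png")
E
```

```text
(no output)
```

View pics/top_slab.png

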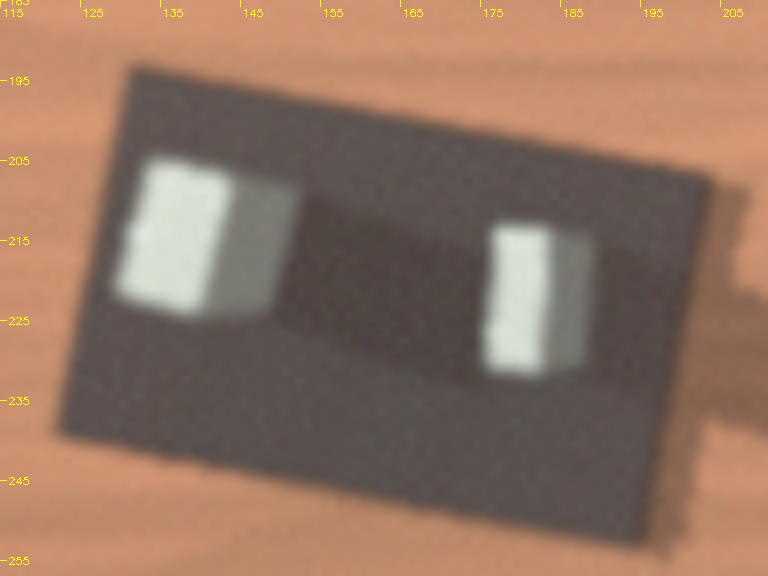

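View pics/top_box.png

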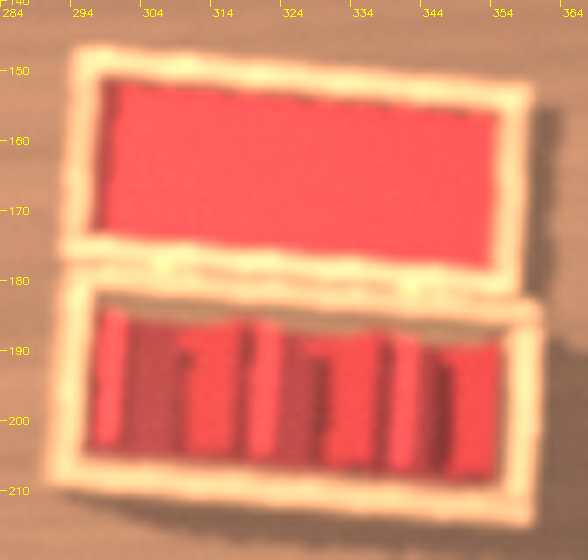

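View pics/scene_slab.png

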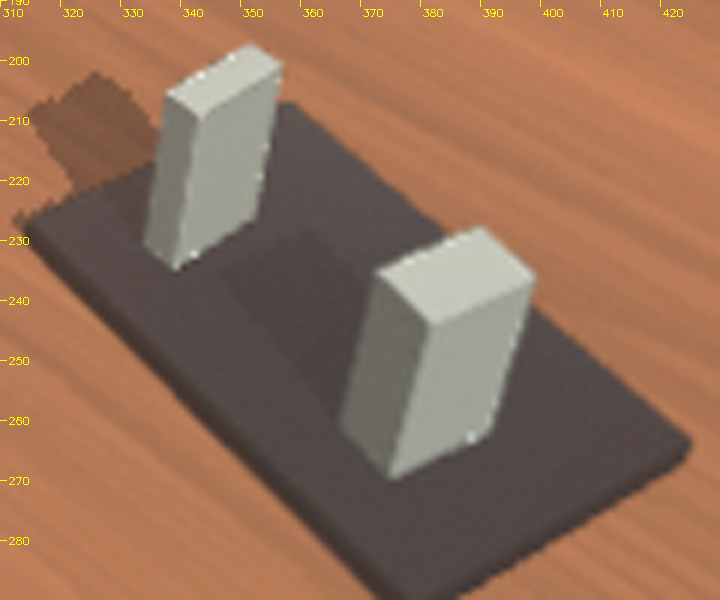

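View pics/scene_box.png

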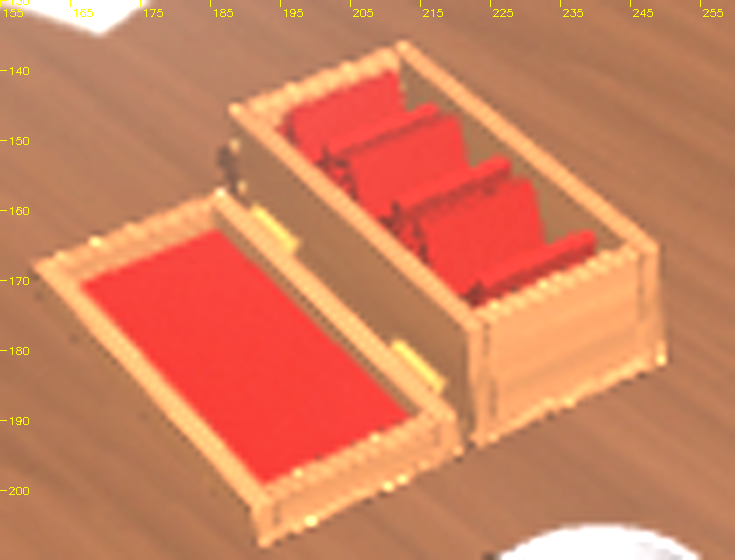

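```bash
cat > h.py <<'E'
import numpy as np, cv2
from rig import r
def ray(cam,uv):
    uv=np.array(uv,float).reshape(-1,1,2)
    n=cv2.undistortPoints(uv,cam["K"],cam["dist_coeffs"]).reshape(-1,2)
    R,_=cv2.Rodrigues(cam["rvec"]); d=np.c_[n,np.ones(len(n))]@R
    return -R.T@np.array(cam["tvec"]), d
def onplane(cam,uv,z):
    o,d=ray(cam,uv); return o+d*((z-o[2])/d[:,2])[:,None]
def proj(cam,P):
    return cv2.projectPoints(np.array(P,float).reshape(-1,1,3),cam["rvec"],cam["tvec"],cam["K"],cam["dist_coeffs"])[0].reshape(-1,2)
def unc(c,o,k): return (np.array(c,float)+.5)/k-.5+np.array(o)
E
python3 - <<'E'
from h import *
np.set_printoptions(precision=1,suppress=True)
T=r.camera_info("top");S=r.camera_info("scene")
def rep(n,cam,uv,z):
    P=onplane(cam,uv,z); e=np.roll(P,-1,0)-P
    print(n,"c",P.mean(0)[:2],"len",np.linalg.norm(e,axis=1),"ang",np.degrees(np.arctan2(e[:,1],e[:,0])))
    print(P[:,:2].tolist() if 'box' in n else '')
rep("thick top",T,unc([(150,157),(234,180),(200,313),(115,292)],(115,185),8),82)
rep("thick scn",S,unc([(483,226),(534,278),(432,325),(376,274)],(310,190),6),82)
rep("thin top",T,unc([(494,226),(551,230),(545,375),(486,370)],(115,185),8),82)
rep("thin scn",S,unc([(251,43),(282,66),(201,112),(166,93)],(310,190),6),82)
rep("slab top",T,unc([(130,66),(714,177),(645,546),(57,433)],(115,185),8),12)
rep("box top",T,unc([(70,262),(542,302),(530,524),(50,484)],(284,140),7),50)
rep("box scn",S,unc([(403,42),(655,245),(478,325),(237,108)],(155,130),7),50)
rep("cup",T,[(234,152)],65); rep("jar",T,[(255,236)],44)
E
```

```text
thick top c [522.7 284.3] len [25.9 39.4 26.  40.1] ang [-106.3  165.    75.4  -15.1]

thick scn c [522.9 284.9] len [23.6 38.4 23.4 40.9] ang [  70.9  -15.3 -103.1  164.9]

thin top c [501.9 183.9] len [16.5 41.3 17.1 41.1] ang [-95.4 176.8  84.   -3.9]

thin scn c [501.6 184.3] len [14.1 36.6 13.4 39.4] ang [ 81.6  -6.9 -86.4 174.5]

slab top c [501.7 241.3] len [189.2 115.6 189.1 117. ] ang [-102.1  168.3   78.3  -11.7]

box top c [ 555.1 -161. ] len [163.7  76.5 165.1  76.2] ang [-96.4 173.7  83.5  -7.3]
[[602.0805766440992, -84.15544482477144], [583.8479506499431, -246.87315582780775], [507.8219382178962, -238.5273104064473], [526.532433257721, -74.46159718445621]]
box scn c [ 553.2 -161.8] len [163.4  70.1 162.8  70.4] ang [ 83.7  -5.5 -96.2 175. ]
[[509.1776334733867, -239.82644216378418], [527.2219826362674, -77.41403648713327], [596.9755979504397, -84.16682022472429], [579.2706214971447, -245.96573974515474]]
cup c [663.8  56.2] len [0.] ang [0.]

jar c [464.4  12. ] len [0.] ang [0.]
```

```bash
cat >> h.py <<'E'
from scipy.spatial.transform import Rotation as Ro
def pose():
    s=r.sense(); return np.array(s["eef_pos"]), Ro.from_euler("xyz",s["tcp_rot"]).as_matrix(), s
def plan(p,yaw,n,R0=None,p0=None):
    """rows (cm, rad) to tool-down pose p, yaw(rad), n rows"""
    if p0 is None: p0,R0,_=pose()
    R1=Ro.from_euler("xyz",[np.pi,0,yaw]).as_matrix()
    rv=Ro.from_matrix(R0.T@R1).as_rotvec()/n
    st=(np.array(p)-p0)/n; R=R0
    for i in range(n):
        print(np.round(np.r_[R.T@st/10,rv],3).tolist())
        R=R@Ro.from_rotvec(rv).as_matrix()
    return R
E
python3 - <<'E'
from h import *
np.set_printoptions(precision=3,suppress=True)
p,R,s=pose(); c=r.camera_info("wrist"); Rc=cv2.Rodrigues(c["rvec"])[0]
print("cam in tool",R.T@(-Rc.T@c["tvec"]-p)); print("cam axes in tool (cols)\n",R.T@Rc.T)
yb=np.radians(173.6)
plan([554,-161,300],yb,24)
E
```

```text
cam in tool [  78.619    1.285 -142.274]
cam axes in tool (cols)
 [[ 0.001 -0.951 -0.309]
 [ 1.     0.001  0.001]
 [-0.001 -0.309  0.951]]
[-2.396, -2.406, -0.286, -0.0, -0.0, -0.011]
[-2.37, -2.431, -0.286, -0.0, -0.0, -0.011]
[-2.344, -2.456, -0.286, -0.0, -0.0, -0.011]
[-2.318, -2.481, -0.286, -0.0, -0.0, -0.011]
[-2.292, -2.505, -0.286, -0.0, -0.0, -0.011]
[-2.266, -2.529, -0.287, -0.0, -0.0, -0.011]
[-2.239, -2.553, -0.287, -0.0, -0.0, -0.011]
[-2.212, -2.576, -0.287, -0.0, -0.0, -0.011]
[-2.184, -2.599, -0.287, -0.0, -0.0, -0.011]
[-2.157, -2.622, -0.287, -0.0, -0.0, -0.011]
[-2.129, -2.645, -0.287, -0.0, -0.0, -0.011]
[-2.101, -2.667, -0.287, -0.0, -0.0, -0.011]
[-2.073, -2.689, -0.287, -0.0, -0.0, -0.011]
[-2.044, -2.711, -0.288, -0.0, -0.0, -0.011]
[-2.016, -2.732, -0.288, -0.0, -0.0, -0.011]
[-1.987, -2.753, -0.288, -0.0, -0.0, -0.011]
[-1.958, -2.774, -0.288, -0.0, -0.0, -0.011]
[-1.928, -2.794, -0.288, -0.0, -0.0, -0.011]
[-1.899, -2.815, -0.288, -0.0, -0.0, -0.011]
[-1.869, -2.834, -0.288, -0.0, -0.0, -0.011]
[-1.839, -2.854, -0.288, -0.0, -0.0, -0.011]
[-1.809, -2.873, -0.289, -0.0, -0.0, -0.011]
[-1.778, -2.892, -0.289, -0.0, -0.0, -0.011]
[-1.748, -2.911, -0.289, -0.0, -0.0, -0.011]
```

```bash
python3 - <<'E'
from h import *
plan([612,-158,205],np.radians(173.6),24)
E
```

```text
[-2.617, -2.308, 0.11, -0.0, -0.0, -0.011]
[-2.593, -2.335, 0.11, -0.0, -0.0, -0.011]
[-2.568, -2.362, 0.109, -0.0, -0.0, -0.011]
[-2.543, -2.389, 0.109, -0.0, -0.0, -0.011]
[-2.517, -2.416, 0.109, -0.0, -0.0, -0.011]
[-2.492, -2.442, 0.109, -0.0, -0.0, -0.011]
[-2.466, -2.469, 0.109, -0.0, -0.0, -0.011]
[-2.44, -2.494, 0.109, -0.0, -0.0, -0.011]
[-2.413, -2.52, 0.109, -0.0, -0.0, -0.011]
[-2.387, -2.545, 0.109, -0.0, -0.0, -0.011]
[-2.36, -2.57, 0.109, -0.0, -0.0, -0.011]
[-2.332, -2.595, 0.108, -0.0, -0.0, -0.011]
[-2.305, -2.62, 0.108, -0.0, -0.0, -0.011]
[-2.277, -2.644, 0.108, -0.0, -0.0, -0.011]
[-2.249, -2.668, 0.108, -0.0, -0.0, -0.011]
[-2.221, -2.691, 0.108, -0.0, -0.0, -0.011]
[-2.192, -2.714, 0.108, -0.0, -0.0, -0.011]
[-2.164, -2.737, 0.108, -0.0, -0.0, -0.011]
[-2.135, -2.76, 0.108, -0.0, -0.0, -0.011]
[-2.105, -2.782, 0.107, -0.0, -0.0, -0.011]
[-2.076, -2.804, 0.107, -0.0, -0.0, -0.011]
[-2.046, -2.826, 0.107, -0.0, -0.0, -0.011]
[-2.016, -2.848, 0.107, -0.0, -0.0, -0.011]
[-1.986, -2.869, 0.107, -0.0, -0.0, -0.011]
```

Emit:
jog_arm:
  increments: "-2.6 -2.3 0.1 0 0 -0.01 0.3; -2.6 -2.35 0.1 0 0 -0.01 0.3; -2.55 -2.4 0.1 0 0 -0.01 0.3; -2.5 -2.4 0.1 0 0 -0.01 0.3; -2.5 -2.4 0.1 0 0 -0.01 0.3; -2.5 -2.45 0.1 0 0 -0.01 0.3; -2.5 -2.45 0.1 0 0 -0.01 0.3; -2.45 -2.5 0.1 0 0 -0.01 0.3"

```text
clock: 0.9
eef_pos: [352.1, 334.9, 223.0]
tcp_rot: [-3.141, -0.0, 2.857]
contact_force: [1.0, -1.0, -0.7]
opening: 0.648
```

Emit:
jog_arm:
  increments: "-2.4 -2.5 0.1 0 0 -0.01 0.3; -2.4 -2.55 0.1 0 0 -0.01 0.3; -2.35 -2.6 0.1 0 0 -0.01 0.3; -2.3 -2.6 0.1 0 0 -0.01 0.3; -2.3 -2.6 0.1 0 0 -0.01 0.3; -2.3 -2.65 0.1 0 0 -0.01 0.3; -2.25 -2.65 0.1 0 0 -0.01 0.3; -2.2 -2.7 0.1 0 0 -0.01 0.3"

```text
clock: 1.7
eef_pos: [479.8, 87.0, 215.1]
tcp_rot: [-3.142, -0.0, 2.937]
contact_force: [0.0, -0.3, -0.0]
opening: 0.649
```

Emit:
jog_arm:
  increments: "-2.2 -2.7 0.1 0 0 -0.012 0.3; -2.2 -2.7 0.1 0 0 -0.012 0.3; -2.15 -2.75 0.1 0 0 -0.012 0.3; -2.1 -2.75 0.1 0 0 -0.012 0.3; -2.1 -2.8 0.1 0 0 -0.012 0.3; -2.05 -2.8 0.1 0 0 -0.012 0.3; -2.0 -2.8 0.1 0 0 -0.012 0.3; -1.2 -1.5 0.1 0 0 -0.008 0.3"

```text
clock: 2.5
eef_pos: [603.8, -145.4, 206.8]
tcp_rot: [-3.141, -0.0, 3.028]
contact_force: [-0.0, 0.0, -0.1]
opening: 0.651
```

```bash
cat >> h.py <<'E'
import json
def shot(n):
    c=r.camera_info("wrist"); p,R,s=pose(); f=r.grab_frame("wrist")
    cv2.imwrite(f"pics/{n}.png",f[:,:,::-1]); json.dump({k:np.array(v).tolist() for k,v in c.items()},open(f"pics/{n}.json","w")); return c,p
def load(n):
    return {k:np.array(v) for k,v in json.load(open(f"pics/{n}.json")).items()}
def crop(src,x0,y0,w,h,k,n,a=1.0,b=0):
    im=cv2.imread(f"pics/{src}.png")
    c=cv2.resize(im[y0:y0+h,x0:x0+w],None,fx=k,fy=k,interpolation=cv2.INTER_CUBIC)
    c=cv2.convertScaleAbs(c,alpha=a,beta=b)
    for x in range(x0-x0%20+20,x0+w,20):
        X=int((x-x0+.5)*k-.5); cv2.line(c,(X,0),(X,6),(0,255,255),1); cv2.putText(c,str(x),(X+2,16),0,.4,(0,255,255),1)
    for y in range(y0-y0%20+20,y0+h,20):
        Y=int((y-y0+.5)*k-.5); cv2.line(c,(0,Y),(6,Y),(0,255,255),1); cv2.putText(c,str(y),(8,Y+4),0,.4,(0,255,255),1)
    cv2.imwrite(f"pics/{n}.png",c)
E
python3 - <<'E'
from h import *
shot("w1"); print(pose()[0],pose()[2]["clock"])
E
```

```text
[ 604.92650944 -146.87521131  206.70564682] 2.55
```

View pics/w1.png

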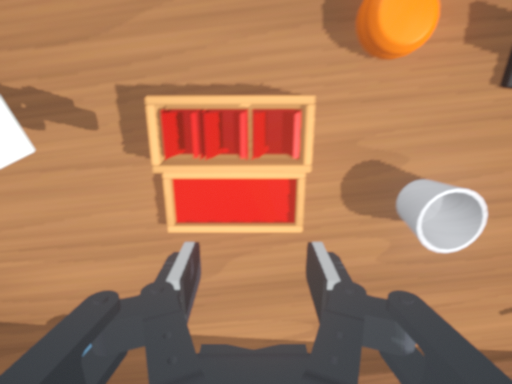

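```bash
python3 - <<'E'
from h import *
crop("w1",136,86,190,96,4,"w1b",1.3,0)
E
```

```text
(no output)
```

View pics/w1b.png

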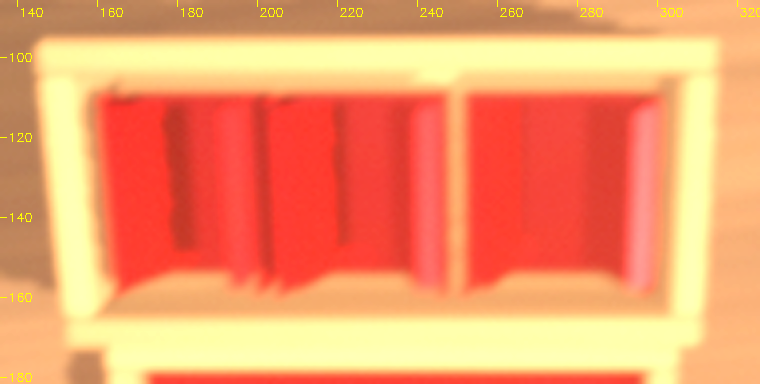

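```bash
python3 - <<'E'
from h import *
np.set_printoptions(precision=1,suppress=True)
c=load("w1"); 
P=onplane(c,unc([(35,38),(718,38),(702,348),(68,348)],(136,86),4),50)
print(P, P.mean(0)); e=np.roll(P,-1,0)-P; print(np.linalg.norm(e,axis=1),np.degrees(np.arctan2(e[:,1],e[:,0])))
C=P.mean(0); th=np.radians(-6.3); Rb=np.array([[np.cos(th),-np.sin(th)],[np.sin(th),np.cos(th)]])
us=np.array([105,165,190,215,250,270,335,350,410,445,465,520,585,630,660])
Rc=cv2.Rodrigues(c["rvec"])[0]; print("cam in box",(( -Rc.T@c["tvec"])[:2]-C[:2])@Rb,(-Rc.T@c["tvec"])[2])
for z in (50,58,66,22):
    q=onplane(c,unc([(u,190) for u in us],(136,86),4),z); print(z,((q[:,:2]-C[:2])@Rb)[:,1])
E
```

```text
[[ 510.9 -238.    50. ]
 [ 529.3  -75.8   50. ]
 [ 604.9  -83.6   50. ]
 [ 586.6 -246.3   50. ]] [ 557.9 -160.9   50. ]
[163.3  76.  163.7  76.1] [ 83.5  -5.9 -96.4 173.7]
cam in box [-34.4  22. ] 349.10603695761085
50 [-68.3 -53.4 -47.2 -41.  -32.3 -27.3 -11.2  -7.5   7.3  16.   21.   34.6
  50.7  61.8  69.3]
58 [-65.9 -51.4 -45.3 -39.3 -30.8 -26.  -10.3  -6.7   7.7  16.2  21.   34.2
  49.9  60.8  68. ]
66 [-63.5 -49.4 -43.5 -37.6 -29.4 -24.7  -9.5  -5.9   8.1  16.3  21.   33.9
  49.1  59.7  66.7]
22 [-76.8 -60.5 -53.7 -46.9 -37.4 -32.  -14.3 -10.3   6.   15.5  20.9  35.8
  53.4  65.6  73.7]
```

```bash
cat >> h.py <<'E'
BC=np.array([556.,-161.]); BT=np.radians(-6.3)
RB=np.array([[np.cos(BT),-np.sin(BT)],[np.sin(BT),np.cos(BT)]])
def b2w(x,y,z): return np.r_[BC+RB@np.array([x,y]),z]
def w2b(P): P=np.atleast_2d(P); return (P[:,:2]-BC)@RB
YB=BT+np.pi
E
python3 - <<'E'
from h import *
p=pose(); print(p[0],p[2]["tcp_rot"])
R=plan(b2w(64,45,135),YB,6); print()
plan(b2w(64,-50,135),YB,6,R,b2w(64,45,135))
E
```

```text
[ 604.92650944 -146.87521131  206.70564682] [-3.14030032e+00  9.97797830e-04  3.02800284e+00]
[-0.279, 0.429, 1.195, -0.0, 0.0, -0.001]
[-0.28, 0.429, 1.195, -0.0, 0.0, -0.001]
[-0.28, 0.428, 1.195, -0.0, 0.0, -0.001]
[-0.281, 0.428, 1.195, -0.0, 0.0, -0.001]
[-0.281, 0.427, 1.195, -0.0, 0.0, -0.001]
[-0.282, 0.427, 1.195, -0.0, 0.0, -0.001]

[0.0, -1.583, -0.0, 0.0, -0.0, -0.0]
[0.0, -1.583, -0.0, 0.0, -0.0, -0.0]
[0.0, -1.583, -0.0, 0.0, -0.0, -0.0]
[0.0, -1.583, -0.0, 0.0, -0.0, -0.0]
[0.0, -1.583, -0.0, 0.0, -0.0, -0.0]
[0.0, -1.583, -0.0, 0.0, -0.0, -0.0]
```

Emit:
jog_arm:
  increments: "-0.3 0.4 1.2 0 0 0 0.3; -0.3 0.4 1.2 0 0 0 0.3; -0.3 0.4 1.2 0 0 0 0.3; -0.3 0.4 1.2 0 0 0 0.3; -0.3 0.4 1.2 0 0 0 0.3; -0.3 0.4 1.2 0 0 0 0.3; 0 0 0 0 0 0 0.3; 0 0 0 0 0 0 0.3"

```text
clock: 3.35
eef_pos: [623.7, -121.1, 135.0]
tcp_rot: [-3.142, -0.001, 3.029]
contact_force: [0.3, 0.6, -0.4]
opening: 0.651
```

```bash
python3 - <<'E'
from h import *
shot("w2"); print(pose()[0],pose()[2]["tcp_rot"])
crop("w2",100,0,300,225,2.6,"w2b",1.2,0)
E
```

```text
[ 623.88213682 -121.29198114  135.50834578] [-3.14148195e+00  2.26935007e-04  3.02890588e+00]
```

Emit:
jog_arm:
  increments: "0 -1.6 0 0 0 0 0.3; 0 -1.6 0 0 0 0 0.3; 0 -1.6 0 0 0 0 0.3; 0 -1.6 0 0 0 0 0.3; 0 -1.6 0 0 0 0 0.3; 0 -1.5 0 0 0 0 0.3; 0 0 0 0 0 0 0.3; 0 0 0 0 0 0 0.3"

```text
clock: 4.2
eef_pos: [612.9, -216.0, 135.2]
tcp_rot: [3.141, -0.0, 3.028]
contact_force: [-0.7, -0.6, 0.5]
opening: 0.649
```

```bash
python3 - <<'E'
from h import *
shot("w3"); print(pose()[0],pose()[2]["tcp_rot"])
crop("w3",100,0,300,225,2.6,"w3b",1.2,0)
E
```

```text
[ 612.93570802 -215.46424616  135.18601585] [ 3.14121941e+00 -2.48731525e-04  3.02837850e+00]
```

View pics/w2b.png

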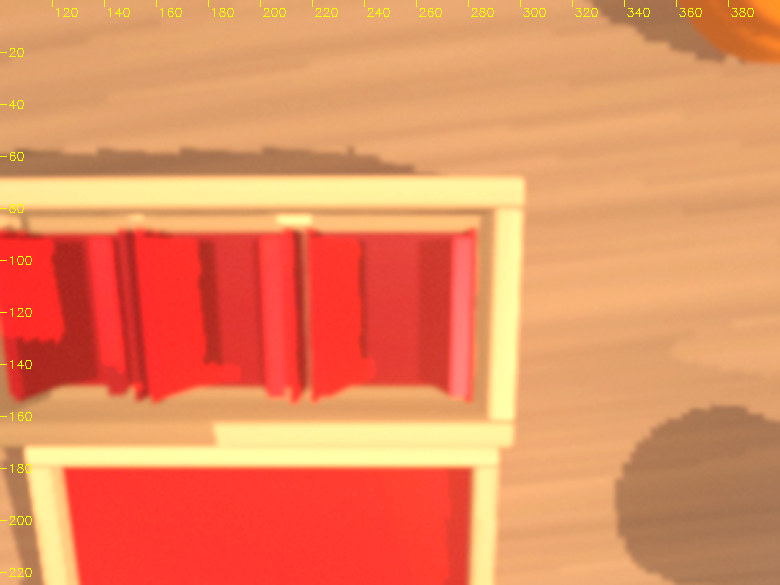

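View pics/w3b.png

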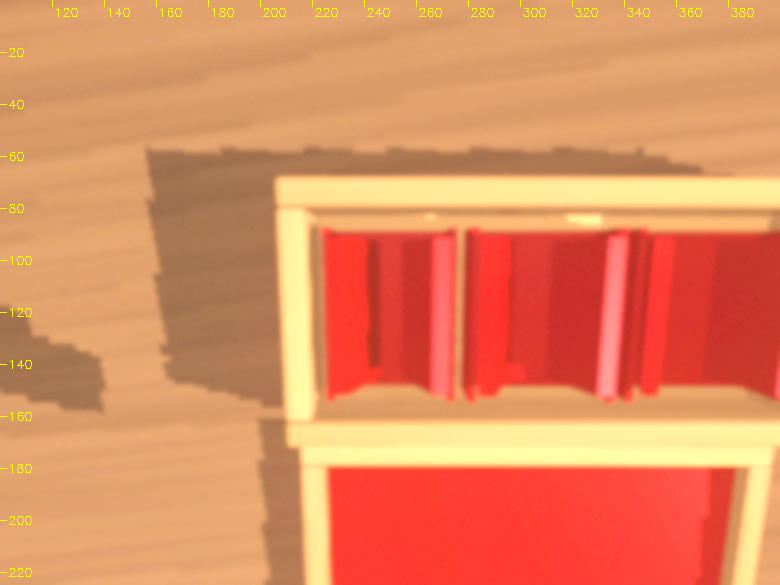

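```bash
python3 - <<'E'
from h import *
np.set_printoptions(precision=1,suppress=True)
for n,cor,eds in (("w2",[(524,178),(513,447)],[(308,240),(312,395),(474,240),(471,395),(451,300),(362,300),(419,300)]),("w3",[(275,178),(287,447)],[(323,240),(330,395),(457,240),(453,395),(432,300),(369,300),(403,300)])):
    c=load(n); print(n,"cam",w2b((-cv2.Rodrigues(c["rvec"])[0].T@c["tvec"])))
    P=onplane(c,unc(cor,(100,0),2.6),50); print("corners box",w2b(P).tolist())
    for z in (50,58,66,22): print(z,w2b(onplane(c,unc(eds,(100,0),2.6),z))[:,1])
    print("x",w2b(onplane(c,unc([eds[0],eds[1]],(100,0),2.6),58))[:,0])
E
```

```text
w2 cam [[-15.3  48.5]]
corners box [[-36.26645204693241, 82.88898392915446], [38.83168279362254, 83.13931369820665]]
50 [23.5 23.2 69.7 70.  63.6 38.3 54.5]
58 [24.4 24.  69.  69.3 63.1 38.7 54.3]
66 [25.3 24.9 68.2 68.5 62.6 39.  54.1]
22 [20.5 20.  72.3 72.7 65.5 37.1 55.3]
x [-20.1  21.7]
w3 cam [[-15.7 -47. ]]
corners box [[-36.66314545706867, -80.27497017644153], [38.47407861614552, -80.43064742841459]]
50 [-67.7 -67.  -30.4 -30.7 -37.2 -55.1 -45.4]
58 [-67.  -66.3 -31.  -31.3 -37.5 -54.8 -45.5]
66 [-66.2 -65.6 -31.6 -31.8 -37.9 -54.5 -45.5]
22 [-70.3 -69.5 -28.4 -28.7 -36.  -56.1 -45.3]
x [-20.4  21.4]
```

```bash
python3 - <<'E'
from h import *
p=pose(); print(p[0],p[2]["tcp_rot"])
plan([522.8,284.5,125],np.radians(164.8),15)
E
```

```text
[ 612.93570802 -215.46424616  135.18601585] [ 3.14121941e+00 -2.48731525e-04  3.02837850e+00]
[0.974, 3.244, 0.069, 0.0, -0.0, 0.01]
[1.006, 3.234, 0.069, 0.0, -0.0, 0.01]
[1.039, 3.223, 0.069, 0.0, -0.0, 0.01]
[1.072, 3.213, 0.069, 0.0, -0.0, 0.01]
[1.104, 3.202, 0.069, 0.0, -0.0, 0.01]
[1.137, 3.19, 0.069, 0.0, -0.0, 0.01]
[1.169, 3.179, 0.069, 0.0, -0.0, 0.01]
[1.201, 3.167, 0.069, 0.0, -0.0, 0.01]
[1.233, 3.154, 0.069, 0.0, -0.0, 0.01]
[1.265, 3.142, 0.068, 0.0, -0.0, 0.01]
[1.297, 3.129, 0.068, 0.0, -0.0, 0.01]
[1.329, 3.115, 0.068, 0.0, -0.0, 0.01]
[1.36, 3.102, 0.068, 0.0, -0.0, 0.01]
[1.391, 3.088, 0.068, 0.0, -0.0, 0.01]
[1.423, 3.074, 0.068, 0.0, -0.0, 0.01]
```

Emit:
jog_arm:
  increments: "1.0 3.25 0 0 0 0.01 0.3; 1.0 3.25 0 0 0 0.01 0.3; 1.05 3.2 0 0 0 0.01 0.3; 1.1 3.2 0 0 0 0.01 0.3; 1.1 3.2 0 0 0 0.01 0.3; 1.15 3.2 0 0 0 0.01 0.3; 1.15 3.2 0 0 0 0.01 0.3; 1.2 3.15 0 0 0 0.01 0.3"

```text
clock: 5.05
eef_pos: [563.7, 53.2, 135.4]
tcp_rot: [3.141, 0.0, 2.949]
contact_force: [0.2, -0.1, -0.7]
opening: 0.651
```

Emit:
jog_arm:
  increments: "1.25 3.15 0 0 0 0.01 0.3; 1.25 3.15 0 0 0 0.01 0.3; 1.3 3.15 0.1 0 0 0.01 0.3; 1.35 3.1 0.2 0 0 0.01 0.3; 1.35 3.1 0.2 0 0 0.01 0.3; 1.4 3.1 0.2 0 0 0.01 0.3; 1.4 3.1 0.2 0 0 0.012 0.3; 0 0 0 0 0 0 0.3"

```text
clock: 5.85
eef_pos: [520.7, 288.9, 126.2]
tcp_rot: [3.14, -0.0, 2.88]
contact_force: [0.7, -0.2, -0.3]
opening: 0.654
```

```bash
python3 - <<'E'
from h import *
shot("w4"); p=pose(); print(p[0],p[2]["tcp_rot"],p[2]["contact_force"])
plan([522.8,284.5,52],np.radians(164.8),6)
E
```

```text
[520.83640568 286.97763901 126.15346353] [ 3.14143556e+00 -1.80680648e-04  2.88058186e+00] [ 0.30741249 -0.17881869 -0.93712932]
[-0.042, -0.032, 1.236, 0.0, -0.0, 0.001]
[-0.042, -0.032, 1.236, 0.0, -0.0, 0.001]
[-0.042, -0.032, 1.236, 0.0, -0.0, 0.001]
[-0.042, -0.031, 1.236, 0.0, -0.0, 0.001]
[-0.042, -0.031, 1.236, 0.0, -0.0, 0.001]
[-0.042, -0.031, 1.236, 0.0, -0.0, 0.001]
```

View pics/w4.png

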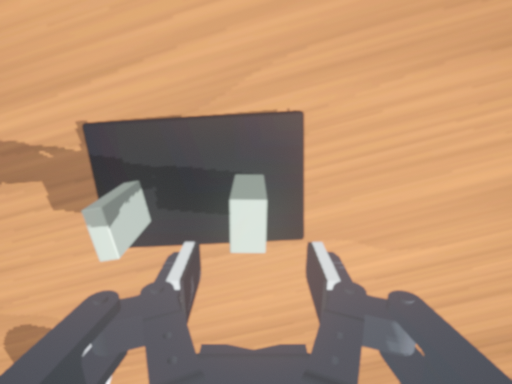

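```bash
python3 - <<'E'
from h import *
np.set_printoptions(precision=1,suppress=True)
crop("w4",70,160,220,110,3.5,"w4b",1.2,0)
E
```

```text
(no output)
```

View pics/w4b.png

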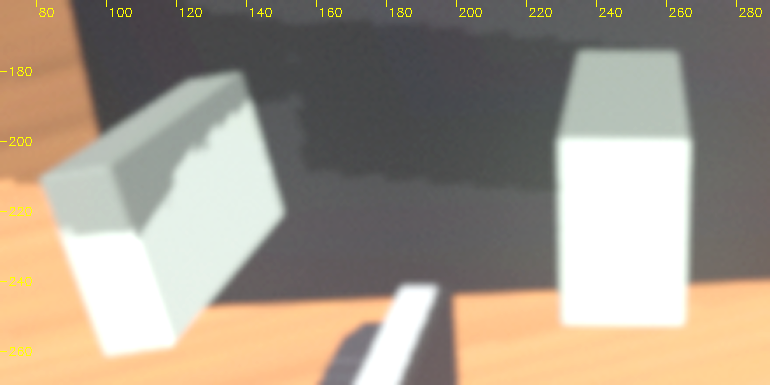

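```bash
python3 - <<'E'
from h import *
np.set_printoptions(precision=1,suppress=True)
c=load("w4")
for q in ([(557,137),(690,139),(686,325),(561,324)],[(60,230),(138,232),(176,346),(106,355)]):
    P=onplane(c,unc(q,(70,160),3.5),82); e=np.roll(P,-1,0)-P
    print(P.mean(0),np.linalg.norm(e,axis=1),np.degrees(np.arctan2(e[:,1],e[:,0])))
E
```

```text
[524.4 285.9  82. ] [25.1 39.5 25.1 39.6] [  74.2  -15.2 -105.5  164.8]
[510.8 185.6  82. ] [15.3 25.5 14.8 28.1] [ 73.6  -6.  -96.7 174.5]
```

Emit:
jog_arm:
  increments: "-0.05 0 1.2 0 0 0 0.3; -0.05 0 1.2 0 0 0 0.3; -0.05 0 1.2 0 0 0 0.3; -0.05 0 1.2 0 0 0 0.3; -0.05 0 1.2 0 0 0 0.3; -0.05 0 0.9 0 0 0 0.3; 0 0 0 0 0 0 0.3; 0 0 0 0 0 0 0.3"
  squeeze: 60

```text
clock: 6.7
eef_pos: [524.7, 283.9, 57.1]
tcp_rot: [-3.141, -0.0, 2.877]
contact_force: [-1.2, -0.5, 0.1]
opening: 0.648
```

```bash
python3 - <<'E'
from h import *
p=pose(); print(p[0],p[2]["tcp_rot"],p[2]["contact_force"])
plan([523.5,285.2,52],np.radians(164.8),1)
E
```

```text
[524.72069672 283.86101279  57.09628024] [-3.14134311e+00 -2.76897568e-04  2.87673531e+00] [-1.21485769 -0.53211515  0.05708927]
[0.153, 0.097, 0.51, -0.0, -0.0, 0.0]
```

Small correction, then close.

Emit:
jog_arm:
  increments: "0.15 0.1 0.3 0 0 0 0.3; 0 0 0.2 0 0 0 0; 0 0 0 0 0 0 -0.6; 0 0 0 0 0 0 -1; 0 0 0 0 0 0 -1; 0 0 0 0 0 0 -1; 0 0 0 0 0 0 -1; 0 0 0 0 0 0 -1"
  squeeze: 60

```text
clock: 7.5
eef_pos: [523.6, 285.3, 52.5]
tcp_rot: [3.141, 0.0, 2.877]
contact_force: [-1.6, -0.2, 4.5]
opening: 0.281
```

```bash
python3 - <<'E'
from h import *
p=pose(); print(p[0],p[2]["tcp_rot"],p[2]["contact_force"])
shot("w5")
E
```

```text
[523.61702121 285.33610726  52.49581564] [3.14137024e+00 1.60758738e-04 2.87673795e+00] [-1.61450829 -0.18651675  4.49982959]
```

View pics/w5.png

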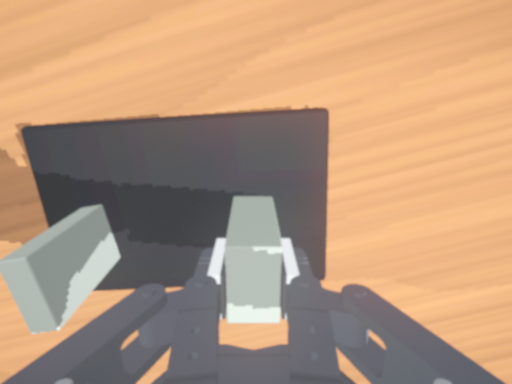

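```bash
python3 - <<'E'
from h import *
crop("w5",190,190,130,145,4,"w5b",1.2,0)
E
```

```text
(no output)
```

View pics/w5b.png

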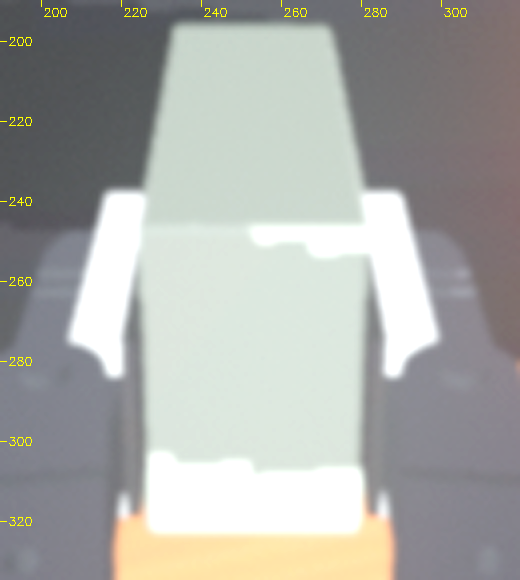

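```bash
python3 - <<'E'
from h import *
np.set_printoptions(precision=2,suppress=True)
c=load("w5"); p,R,s=pose()
P=onplane(c,unc([(141,226),(366,224),(362,534),(146,534)],(190,190),4),82); e=np.roll(P,-1,0)-P
print(P.mean(0),np.linalg.norm(e,axis=1),(P-p)@R, ((P-p)@R).mean(0))
E
```

```text
[524.55 286.68  82.  ] [23.74 40.18 25.11 39.93] [[ 19.33 -10.4  -29.5 ]
 [ 19.59  13.34 -29.5 ]
 [-20.58  14.14 -29.49]
 [-20.59 -10.96 -29.49]] [ -0.56   1.53 -29.49]
```

```bash
python3 - <<'E'
from h import *
p,R,s=pose(); t=b2w(0,45.2,125); print(t,s["clock"])
q=p+[0,0,95]
plan(t+[0,0,22],3.031,15,R,q)
E
```

```text
[ 560.95999086 -116.07296481  125.        ] 7.55
[-0.941, -2.518, 0.003, 0.0, 0.0, -0.01]
[-0.915, -2.527, 0.003, 0.0, 0.0, -0.01]
[-0.889, -2.537, 0.003, 0.0, 0.0, -0.01]
[-0.863, -2.546, 0.003, 0.0, 0.0, -0.01]
[-0.836, -2.554, 0.003, 0.0, 0.0, -0.01]
[-0.81, -2.563, 0.003, 0.0, 0.0, -0.01]
[-0.784, -2.571, 0.003, 0.0, 0.0, -0.01]
[-0.757, -2.579, 0.003, 0.0, 0.0, -0.01]
[-0.731, -2.586, 0.003, 0.0, 0.0, -0.01]
[-0.704, -2.594, 0.003, 0.0, 0.0, -0.01]
[-0.677, -2.601, 0.003, 0.0, 0.0, -0.01]
[-0.651, -2.608, 0.003, 0.0, 0.0, -0.01]
[-0.624, -2.614, 0.003, 0.0, 0.0, -0.01]
[-0.597, -2.621, 0.003, 0.0, 0.0, -0.01]
[-0.57, -2.627, 0.003, 0.0, 0.0, -0.01]
```

Emit:
jog_arm:
  increments: "0 0 -0.3 0 0 0 -1; 0 0 -0.6 0 0 0 -1; 0 0 -1.2 0 0 0 -1; 0 0 -1.8 0 0 0 -1; 0 0 -2.0 0 0 0 -1; 0 0 -1.8 0 0 0 -1; 0 0 -1.2 0 0 0 -1; 0 0 -0.6 0 0 0 -1"

```text
clock: 8.35
eef_pos: [524.1, 285.5, 149.0]
tcp_rot: [3.14, 0.001, 2.877]
contact_force: [0.6, 0.5, -1.7]
opening: 0.284
```

Emit:
jog_arm:
  increments: "-0.47 -1.26 0 0 0 -0.01 -1; -0.9 -2.5 0 0 0 -0.01 -1; -0.9 -2.55 0 0 0 -0.01 -1; -0.85 -2.55 0 0 0 -0.01 -1; -0.85 -2.55 0 0 0 -0.01 -1; -0.8 -2.55 0 0 0 -0.01 -1; -0.8 -2.55 0 0 0 -0.01 -1; -0.75 -2.6 0 0 0 -0.01 -1"

```text
clock: 9.15
eef_pos: [541.6, 83.7, 146.9]
tcp_rot: [-3.141, -0.001, 2.957]
contact_force: [-0.4, -0.8, -2.2]
opening: 0.284
```

Emit:
jog_arm:
  increments: "-0.75 -2.6 0 0 0 -0.01 -1; -0.7 -2.6 0 0 0 -0.01 -1; -0.7 -2.6 0 0 0 -0.01 -1; -0.65 -2.6 0 0 0 -0.01 -1; -0.6 -2.6 0 0 0 -0.01 -1; -0.6 -2.6 0 0 0 -0.01 -1; -0.5 -2.0 0 0 0 -0.01 -1; -0.5 -1.9 0 0 0 0 -1"

```text
clock: 9.95
eef_pos: [561.5, -116.6, 146.9]
tcp_rot: [3.142, -0.001, 3.027]
contact_force: [0.5, -0.9, -2.7]
opening: 0.283
```

```bash
python3 - <<'E'
from h import *
p,R,s=pose(); print(s["clock"],p,s["tcp_rot"],s["contact_force"])
plan(b2w(0,45.2,100),3.031,6)
E
```

```text
9.95 [ 561.50379495 -116.6045465   146.90033962] [ 3.14152335e+00 -9.38901472e-04  3.02661544e+00] [ 0.53997545 -0.93399801 -2.68388184]
[0.009, 0.008, 0.782, 0.0, -0.0, -0.001]
[0.009, 0.008, 0.782, 0.0, -0.0, -0.001]
[0.01, 0.008, 0.782, 0.0, -0.0, -0.001]
[0.01, 0.008, 0.782, 0.0, -0.0, -0.001]
[0.01, 0.008, 0.782, 0.0, -0.0, -0.001]
[0.01, 0.008, 0.782, 0.0, -0.0, -0.001]
```

Emit:
jog_arm:
  increments: "0.05 0.05 0.5 0 0 -0.004 -1; 0 0 0.8 0 0 0 -1; 0 0 0.8 0 0 0 -1; 0 0 0.8 0 0 0 -1; 0 0 0.6 0 0 0 -1; 0 0 0.4 0 0 0 -1; 0 0 0 0 0 0 -1; 0 0 0 0 0 0 -1"

```text
clock: 10.75
eef_pos: [561.6, -114.9, 108.3]
tcp_rot: [-3.142, 0.0, 3.031]
contact_force: [0.4, 0.3, -1.9]
opening: 0.281
```

```bash
python3 - <<'E'
from h import *
p,R,s=pose(); print(s["clock"],p,w2b(p),s["tcp_rot"],s["contact_force"])
shot("w6"); f=r.grab_frame("top"); cv2.imwrite("pics/top6.png",f[:,:,::-1])
crop("top6",284,140,84,80,7,"top6b",1.3,10); crop("w6",150,170,210,170,3.6,"w6b",1.2,0)
E
```

```text
10.75 [ 561.59093909 -114.89032664  108.32774487] [[ 0.49736192 46.44473283]] [-3.14155482e+00  3.75335813e-05  3.03102328e+00] [ 0.36204818  0.27066317 -1.88195628]
```

View pics/w6b.png

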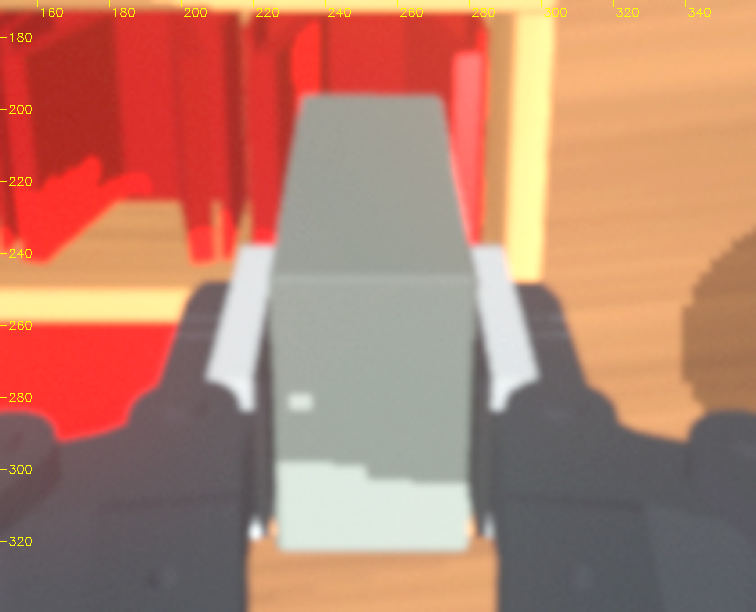

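View pics/top6b.png

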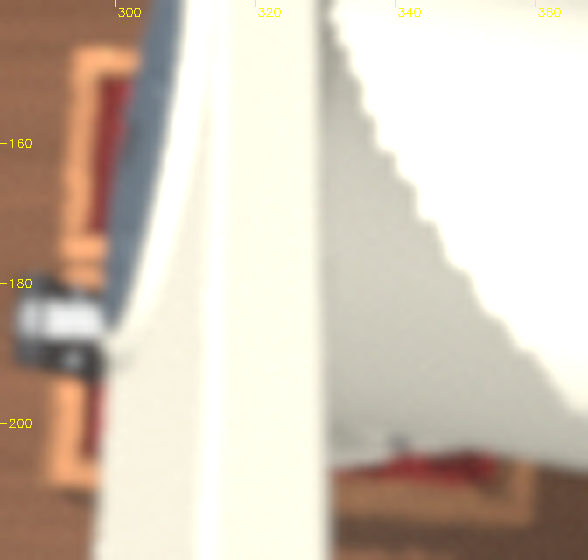

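Emit:
jog_arm:
  increments: "0.05 -0.12 0 0 0 0 -1; 0 0 0 0 0 0 -1; 0 0 0.3 0 0 0 -1; 0 0 0.3 0 0 0 -1; 0 0 0.3 0 0 0 -1; 0 0 0.3 0 0 0 -1; 0 0 0.3 0 0 0 -1; 0 0 0.3 0 0 0 -1"

```text
clock: 11.65
eef_pos: [560.8, -116.1, 89.9]
tcp_rot: [-3.142, -0.0, 3.031]
contact_force: [0.2, -1.2, -2.3]
opening: 0.278
```

```bash
python3 - <<'E'
from h import *
p,R,s=pose(); print(s["clock"],p,w2b(p),s["tcp_rot"],RB.T@np.array(s["contact_force"])[:2],s["contact_force"][2],s["wrist_torque"])
E
```

```text
11.65 [ 560.81402464 -116.10504108   89.93884097] [[-0.14156485 45.15209994]] [-3.14158307e+00 -1.80480805e-04  3.03084442e+00] [ 0.29062549 -1.1911122 ] -2.27159247038524 [-0.0173598   0.03345007  0.00727303]
```

Emit:
jog_arm:
  increments: "0 0 0.06 0 0 0 -1; 0 0 0.06 0 0 0 -1; 0 0 0.06 0 0 0 -1; 0 0 0.06 0 0 0 -1; 0 0 0.06 0 0 0 -1; 0 0 0.05 0 0 0 -1; 0 0 0 0 0 0 -1; 0 0 0 0 0 0 -1"

```text
clock: 12.45
eef_pos: [560.8, -116.1, 86.8]
tcp_rot: [3.142, -0.0, 3.031]
contact_force: [0.4, 0.0, -1.8]
opening: 0.282
```

Emit:
jog_arm:
  increments: "0 0 0.04 0 0 0 -1; 0 0 0.04 0 0 0 -1; 0 0 0.04 0 0 0 -1; 0 0 0.04 0 0 0 -1; 0 0 0.04 0 0 0 -1; 0 0 0.04 0 0 0 -1; 0 0 0 0 0 0 -1; 0 0 0 0 0 0 -1"

```text
clock: 13.25
eef_pos: [560.9, -116.1, 84.4]
tcp_rot: [-3.142, -0.0, 3.031]
contact_force: [-0.9, 0.3, -3.0]
opening: 0.282
```

Emit:
jog_arm:
  increments: "0 0 0.04 0 0 0 -1; 0 0 0.04 0 0 0 -1; 0 0 0.04 0 0 0 -1; 0 0 0.04 0 0 0 -1; 0 0 0.04 0 0 0 -1; 0 0 0.04 0 0 0 -1; 0 0 0 0 0 0 -1; 0 0 0 0 0 0 -1"

```text
clock: 14.05
eef_pos: [560.8, -116.1, 82.0]
tcp_rot: [-3.142, -0.0, 3.031]
contact_force: [0.6, -1.0, -1.9]
opening: 0.285
```

Emit:
jog_arm:
  increments: "0 0 0.04 0 0 0 -1; 0 0 0.04 0 0 0 -1; 0 0 0.04 0 0 0 -1; 0 0 0.04 0 0 0 -1; 0 0 0.04 0 0 0 -1; 0 0 0.04 0 0 0 -1; 0 0 0 0 0 0 -1; 0 0 0 0 0 0 -1"

```text
clock: 14.85
eef_pos: [560.9, -116.1, 79.6]
tcp_rot: [3.142, 0.0, 3.031]
contact_force: [0.5, -0.5, -2.6]
opening: 0.281
```

Emit:
jog_arm:
  increments: "0 0 0.04 0 0 0 -1; 0 0 0.04 0 0 0 -1; 0 0 0.04 0 0 0 -1; 0 0 0.04 0 0 0 -1; 0 0 0.04 0 0 0 -1; 0 0 0.04 0 0 0 -1; 0 0 0 0 0 0 -1; 0 0 0 0 0 0 -1"

```text
clock: 15.65
eef_pos: [560.9, -116.1, 77.2]
tcp_rot: [3.142, 0.0, 3.031]
contact_force: [-0.1, 0.1, -2.6]
opening: 0.282
```

Emit:
jog_arm:
  increments: "0 0 0.04 0 0 0 -1; 0 0 0.04 0 0 0 -1; 0 0 0.04 0 0 0 -1; 0 0 0.04 0 0 0 -1; 0 0 0.04 0 0 0 -1; 0 0 0.04 0 0 0 -1; 0 0 0 0 0 0 -1; 0 0 0 0 0 0 -1"

```text
clock: 16.45
eef_pos: [560.9, -116.1, 74.8]
tcp_rot: [3.142, -0.0, 3.031]
contact_force: [0.0, 0.5, -2.5]
opening: 0.281
```

Emit:
jog_arm:
  increments: "0 0 0.04 0 0 0 -1; 0 0 0.04 0 0 0 -1; 0 0 0.04 0 0 0 -1; 0 0 0.04 0 0 0 -1; 0 0 0.04 0 0 0 -1; 0 0 0.04 0 0 0 -1; 0 0 0 0 0 0 -1; 0 0 0 0 0 0 -1"

```text
clock: 17.25
eef_pos: [561.0, -116.0, 72.4]
tcp_rot: [3.141, 0.0, 3.031]
contact_force: [0.6, 2.5, -1.6]
opening: 0.281
```

Emit:
jog_arm:
  increments: "0 0 0.03 0 0 0 -1; 0 0 0.03 0 0 0 -1; 0 0 0.03 0 0 0 -1; 0 0 0.03 0 0 0 -1; 0 0 0 0 0 0 -1; 0 0 0 0 0 0 -1; 0 0 0 0 0 0 -1; 0 0 0 0 0 0 -1"

```text
clock: 18.05
eef_pos: [561.0, -116.1, 71.3]
tcp_rot: [3.142, 0.0, 3.031]
contact_force: [-0.3, 2.7, 4.4]
opening: 0.288
```

```bash
python3 - <<'E'
from h import *
p,R,s=pose(); print(s["clock"],p,w2b(p),s["tcp_rot"],RB.T@np.array(s["contact_force"])[:2],s["contact_force"][2],s["wrist_torque"])
E
```

```text
18.05 [ 561.01561536 -116.0887281    71.32319417] [[ 0.05701835 45.19043582]] [3.14153748e+00 3.27990250e-04 3.03073273e+00] [-0.59619531  2.62245489] 4.4236482056662005 [ 0.62569837 -0.057377    0.01596087]
```

Emit:
jog_arm:
  increments: "0 0.01 0.02 0 0 0 -1; 0 0 0.03 0 0 0 -1; 0 0 0.03 0 0 0 -1; 0 0 0.02 0 0 0 -1; 0 0 0 0 0 0 -1; 0 0 0 0 0 0 -1; 0 0 0 0 0 0 -1; 0 0 0 0 0 0 -1"

```text
clock: 18.85
eef_pos: [561.1, -116.1, 70.5]
tcp_rot: [-3.142, 0.0, 3.031]
contact_force: [-0.1, 3.1, 5.8]
opening: 0.279
```

```bash
python3 - <<'E'
from h import *
p,R,s=pose(); print(s["clock"],p,w2b(p),s["tcp_rot"],RB.T@np.array(s["contact_force"])[:2],s["contact_force"][2],s["wrist_torque"])
E
```

```text
18.85 [ 561.0896617 -116.0911716   70.4672775] [[ 0.13088566 45.19613251]] [-3.14152307e+00  4.76836881e-04  3.03079162e+00] [-0.4714971  3.0283437] 5.794825050600561 [0.65676118 0.00177123 0.06918457]
```

Emit:
jog_arm:
  increments: "0 0.02 0 0 0 0 -1; 0 0 0.02 0 0 0 -1; 0 0 0.02 0 0 0 -1; 0 0 0.03 0 0 0 -1; 0 0 0 0 0 0 -1; 0 0 0 0 0 0 -1; 0 0 0 0 0 0 -1; 0 0 0 0 0 0 -1"

```text
clock: 19.65
eef_pos: [561.2, -116.0, 70.0]
tcp_rot: [-3.141, 0.001, 3.031]
contact_force: [-1.0, 2.4, 8.2]
opening: 0.284
```

```bash
python3 - <<'E'
from h import *
p,R,s=pose(); print(s["clock"],p,w2b(p),s["tcp_rot"],RB.T@np.array(s["contact_force"])[:2],s["contact_force"][2],s["wrist_torque"])
E
```

```text
19.65 [ 561.21126364 -116.01810627   69.95651971] [[ 0.24373547 45.2821005 ]] [-3.14131410e+00  6.83724354e-04  3.03090268e+00] [-1.24126052  2.3137399 ] 8.183956903458432 [0.51844718 0.1381631  0.0257755 ]
```

Emit:
jog_arm:
  increments: "0 0.02 0 0 0 0 -1; 0 0 0.02 0 0 0 -1; 0 0 0.02 0 0 0 -1; 0 0 0.02 0 0 0 -1; 0 0 0 0 0 0 -1; 0 0 0 0 0 0 -1; 0 0 0 0 0 0 -1; 0 0 0 0 0 0 -1"

```text
clock: 20.45
eef_pos: [561.3, -116.0, 69.6]
tcp_rot: [-3.141, 0.001, 3.031]
contact_force: [-1.8, 2.5, 10.8]
opening: 0.277
```

```bash
python3 - <<'E'
from h import *
p,R,s=pose(); print(s["clock"],p,w2b(p),s["tcp_rot"],RB.T@np.array(s["contact_force"])[:2],s["contact_force"][2],s["wrist_torque"])
shot("w7"); crop("w7",150,170,210,170,3.6,"w7b",1.2,0)
print(pose()[2]["contact_force"])
E
```

```text
20.45 [ 561.32895819 -115.97752493   69.57725631] [[ 0.35626609 45.3353519 ]] [-3.14112926e+00  9.35245546e-04  3.03096094e+00] [-2.02447016  2.33055958] 10.751213643819959 [0.42611223 0.26312084 0.02310137]
[-1.46358689  1.98306255 10.80686475]
```

View pics/w7b.png

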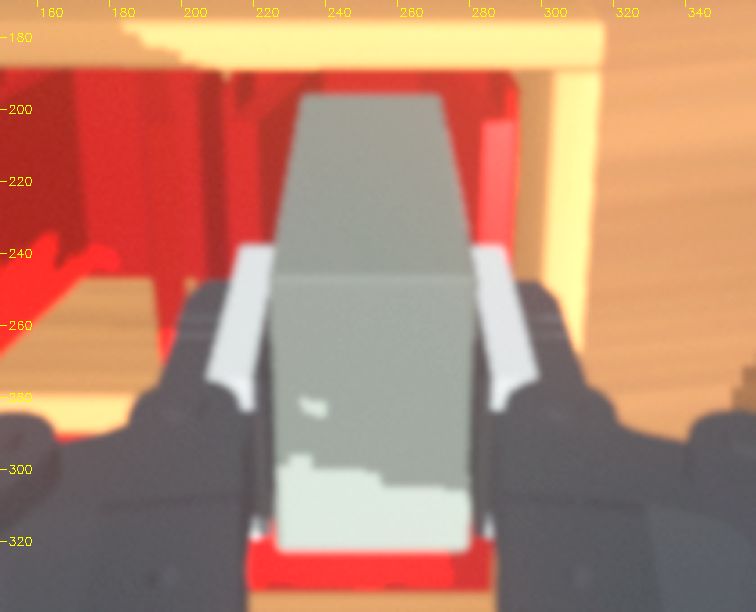

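Emit:
jog_arm:
  increments: "0 0 0 0 0 0 -0.35; 0 0 0 0 0 0 -0.25; 0 0 0 0 0 0 -0.15; 0 0 0 0 0 0 -0.1; 0 0 0 0 0 0 -0.1; 0 0 0 0 0 0 -0.1; 0 0 0 0 0 0 -0.1; 0 0 0 0 0 0 -0.1"

```text
clock: 21.3
eef_pos: [560.9, -115.6, 68.9]
tcp_rot: [-3.142, 0.0, 3.031]
contact_force: [-0.1, -0.3, -0.2]
opening: 0.449
```

```bash
python3 - <<'E'
from h import *
p,R,s=pose(); print(s["clock"],p,w2b(p),s["tcp_rot"],s["contact_force"])
shot("w8"); crop("w8",150,170,210,170,3.6,"w8b",1.2,0)
E
```

```text
21.3 [ 560.93706523 -115.64098828   68.89320606] [[-0.07018983 45.62685208]] [-3.14156420e+00  6.29643207e-05  3.03084348e+00] [-0.13957432 -0.33704282 -0.19402007]
```

View pics/w8b.png

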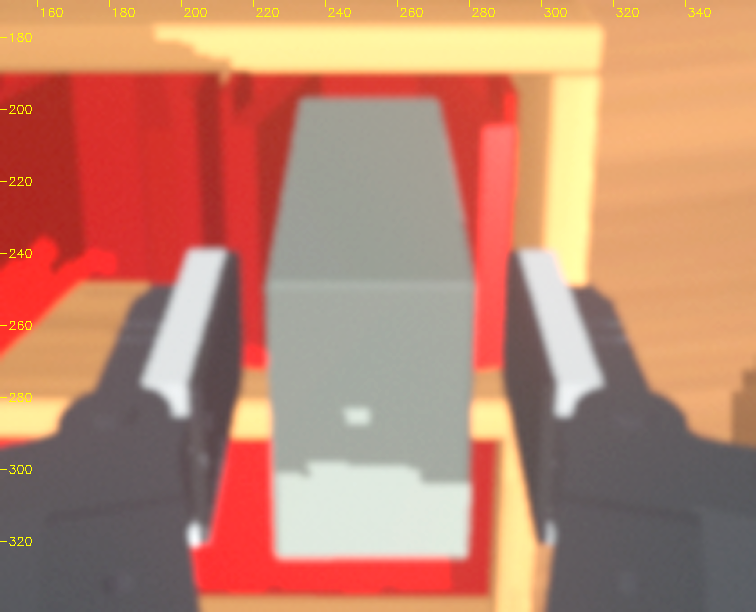

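Emit:
jog_arm:
  increments: "0 0 -0.5 0 0 0 -0.1; 0 0 -1.0 0 0 0 0; 0 0 -1.5 0 0 0 0.2; 0 0 -1.5 0 0 0 0.3; 0 0 -1.5 0 0 0 0.3; 0 0 -1.0 0 0 0 0.3; 0 0.5 -0.5 0 0 0 0.3; 0 1.5 0 0 0 0 0.3"

```text
clock: 22.15
eef_pos: [563.6, -95.9, 144.8]
tcp_rot: [-3.141, 0.002, 3.029]
contact_force: [0.0, 0.4, -0.2]
opening: 0.651
```

```bash
python3 - <<'E'
from h import *
p,R,s=pose(); print(s["clock"],p,w2b(p),s["tcp_rot"],s["contact_force"],s["opening"])
plan([502.3,184.2,p[2]],3.049,9)
E
```

```text
22.15 [563.56042877 -95.91712378 144.81061961] [[ 0.37294642 65.51947627]] [-3.14136666e+00  1.50383193e-03  3.02938649e+00] [ 0.04665306  0.39828504 -0.20281224] 0.6509572884820725
[1.025, 3.017, -0.002, -0.0, 0.0, -0.002]
[1.018, 3.019, -0.002, -0.0, 0.0, -0.002]
[1.012, 3.021, -0.002, -0.0, 0.0, -0.002]
[1.005, 3.023, -0.001, -0.0, 0.0, -0.002]
[0.999, 3.025, -0.001, -0.0, 0.0, -0.002]
[0.992, 3.028, -0.001, -0.0, 0.0, -0.002]
[0.985, 3.03, -0.001, -0.0, 0.0, -0.002]
[0.979, 3.032, -0.0, -0.0, 0.0, -0.002]
[0.972, 3.034, -0.0, -0.0, 0.0, -0.002]
```

Emit:
jog_arm:
  increments: "1.2 3.6 0 0 0 -0.0025 0.3; 1.2 3.6 0 0 0 -0.0025 0.3; 1.2 3.6 0 0 0 -0.0025 0.3; 1.2 3.6 0 0 0 -0.0025 0.3; 1.2 3.6 0 0 0 -0.0025 0.3; 1.2 3.6 0.2 0 0 -0.0025 0.3; 1.1 3.6 0.8 0 0 -0.0025 0.3; 0.7 2.0 1.0 0 0 -0.0025 0.3"

```text
clock: 22.95
eef_pos: [500.3, 187.4, 123.4]
tcp_rot: [3.141, -0.0, 3.053]
contact_force: [0.8, -1.7, 0.6]
opening: 0.649
```

```bash
python3 - <<'E'
from h import *
p,R,s=pose(); print(s["clock"],p,s["tcp_rot"])
shot("w9"); plan([502.3,184.2,52.5],3.049,7); crop("w9",180,150,160,120,5,"w9b",1.1,0)
E
```

```text
22.95 [500.26592001 187.37879719 123.41237645] [ 3.14096445e+00 -2.19331229e-04  3.05250762e+00]
[-0.057, -0.059, 0.988, 0.0, -0.0, 0.001]
[-0.057, -0.059, 0.988, 0.0, -0.0, 0.001]
[-0.057, -0.059, 0.988, 0.0, -0.0, 0.001]
[-0.056, -0.059, 0.988, 0.0, -0.0, 0.001]
[-0.056, -0.058, 0.988, 0.0, -0.0, 0.001]
[-0.056, -0.058, 0.988, 0.0, -0.0, 0.001]
[-0.055, -0.058, 0.988, 0.0, -0.0, 0.001]
```

View pics/w9b.png

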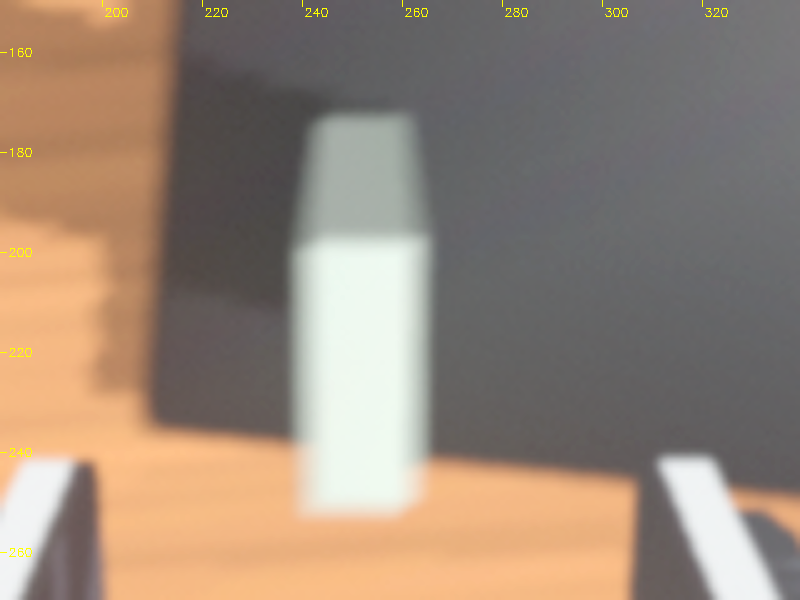

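Emit:
jog_arm:
  increments: "-0.2 -0.1 1.0 0 0 0.004 0.3; 0 0 1.2 0 0 0 0.3; 0 0 1.2 0 0 0 0.3; 0 0 1.2 0 0 0 0.3; 0 0 1.0 0 0 0 0.2; 0 0 0.6 0 0 0 0.1; 0 0 0 0 0 0 0; 0 0 0 0 0 0 0"

```text
clock: 23.8
eef_pos: [503.5, 182.8, 62.0]
tcp_rot: [3.142, 0.0, 3.047]
contact_force: [0.6, -0.1, -0.8]
opening: 0.498
```

```bash
python3 - <<'E'
from h import *
p,R,s=pose(); print(s["clock"],p,s["tcp_rot"],s["opening"])
shot("w10"); plan([502.3,184.2,52.5],3.049,1); crop("w10",180,190,150,140,4.2,"w10b",1.1,0)
E
```

```text
23.8 [503.5264058  182.78733243  61.95973497] [3.14155825e+00 1.02005017e-04 3.04660372e+00] 0.498106237578731
[0.15, 0.117, 0.969, 0.0, 0.001, -0.002]
```

View pics/w10b.png

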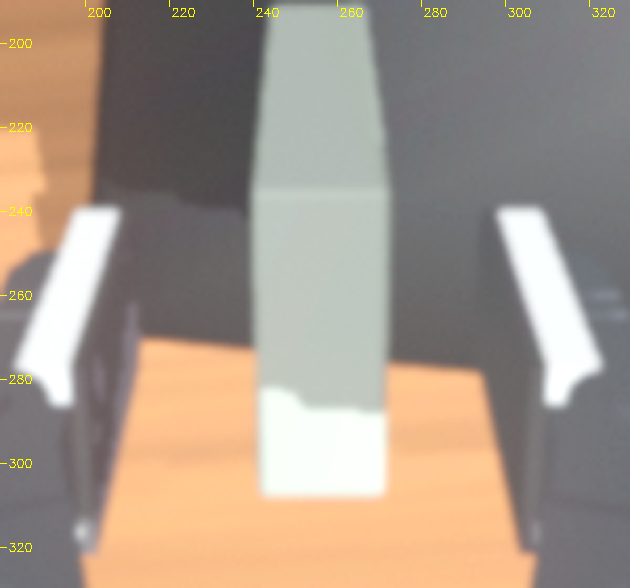

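```bash
python3 - <<'E'
from h import *
np.set_printoptions(precision=2,suppress=True)
c=load("w10"); p,R,s=pose()
P=onplane(c,unc([(252,189),(389,190),(386,496),(261,496)],(180,190),4.2),82); e=np.roll(P,-1,0)-P
print(P.mean(0),np.linalg.norm(e,axis=1),np.degrees(np.arctan2(e[:,1],e[:,0])),((P-p)@R).mean(0))
E
```

```text
[503.72 185.77  82.  ] [14.72 39.58 14.69 39.69] [ 84.16  -4.69 -95.41 175.35] [  0.22   2.87 -19.81]
```

Emit:
jog_arm:
  increments: "0 0.14 0.3 0 0 -0.006 0; 0 0 0.4 0 0 0 0; 0 0 0.25 0 0 0 -0.4; 0 0 0 0 0 0 -1; 0 0 0 0 0 0 -1; 0 0 0 0 0 0 -1; 0 0 0 0 0 0 -1; 0 0 0 0 0 0 -1"
  squeeze: 60

```text
clock: 24.65
eef_pos: [503.4, 184.2, 52.4]
tcp_rot: [-3.142, -0.0, 3.053]
contact_force: [0.2, -0.6, -0.6]
opening: 0.162
```

```bash
python3 - <<'E'
from h import *
p,R,s=pose(); print(s["clock"],p,s["tcp_rot"],s["opening"])
shot("w11"); crop("w11",180,190,150,145,4,"w11b",1.1,0)
E
```

```text
24.65 [503.41893049 184.20466814  52.36492522] [-3.14153106e+00 -8.40883085e-05  3.05280317e+00] 0.16189296450913362
```

View pics/w11b.png

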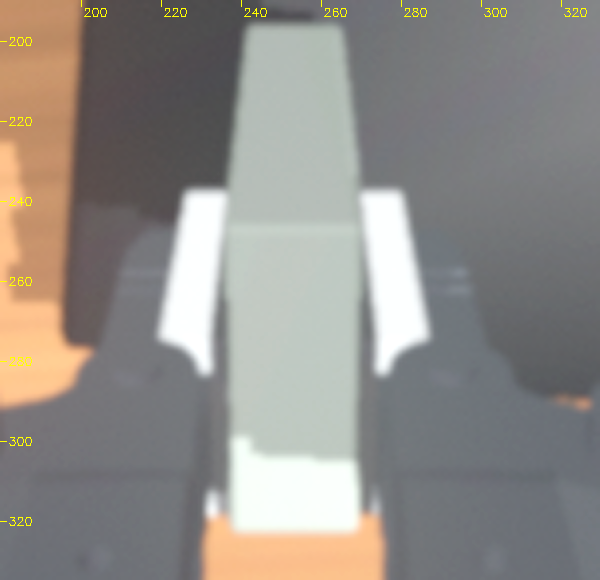

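Emit:
jog_arm:
  increments: "0 0 -0.3 0 0 0 -1; 0 0 -0.8 0 0 0 -1; 0 0 -1.6 0 0 0 -1; 0 0 -2.4 0 0 0 -1; 0 0 -2.6 0 0 0 -1; 0 0 -2.4 0 0 0 -1; 0 0 -1.4 0 0 0 -1; 0 -0.5 -0.7 0 0 0 -1"

```text
clock: 25.5
eef_pos: [503.7, 179.7, 176.1]
tcp_rot: [3.14, 0.002, 3.053]
contact_force: [0.2, 0.9, -1.8]
opening: 0.167
```

```bash
python3 - <<'E'
from h import *
p,R,s=pose(); print(s["clock"],p,s["tcp_rot"],s["opening"],s["contact_force"],b2w(0,-50.3,0))
plan(b2w(0,-50.3,p[2]),3.031,15)
E
```

```text
25.5 [503.73441874 179.67144479 176.09394229] [3.14044840e+00 2.29491448e-03 3.05325220e+00] 0.16735801162255812 [ 0.18495688  0.85169339 -1.80415277] [ 550.48036415 -210.99623606    0.        ]
[-0.54, -2.567, -0.002, 0.0, 0.0, 0.001]
[-0.544, -2.566, -0.002, 0.0, 0.0, 0.001]
[-0.548, -2.565, -0.001, 0.0, 0.0, 0.001]
[-0.552, -2.564, -0.001, 0.0, 0.0, 0.001]
[-0.555, -2.564, -0.001, 0.0, 0.0, 0.001]
[-0.559, -2.563, -0.001, 0.0, 0.0, 0.001]
[-0.563, -2.562, -0.001, 0.0, 0.0, 0.001]
[-0.567, -2.561, -0.001, 0.0, 0.0, 0.001]
[-0.571, -2.56, -0.001, 0.0, 0.0, 0.001]
[-0.574, -2.559, -0.001, 0.0, 0.0, 0.001]
[-0.578, -2.559, -0.001, 0.0, 0.0, 0.001]
[-0.582, -2.558, -0.0, 0.0, 0.0, 0.001]
[-0.586, -2.557, -0.0, 0.0, 0.0, 0.001]
[-0.59, -2.556, -0.0, 0.0, 0.0, 0.001]
[-0.593, -2.555, -0.0, 0.0, 0.0, 0.001]
```

Emit:
jog_arm:
  increments: "-0.3 -1.5 0 0 0 0.0015 -1; -0.55 -2.6 0 0 0 0.0015 -1; -0.55 -2.6 0 0 0 0.0015 -1; -0.55 -2.6 0 0 0 0.0015 -1; -0.55 -2.6 0 0 0 0.0015 -1; -0.55 -2.6 0 0 0 0.0015 -1; -0.55 -2.6 0 0 0 0.0015 -1; -0.55 -2.6 0 0 0 0.0015 -1"

```text
clock: 26.3
eef_pos: [524.6, -22.9, 172.9]
tcp_rot: [-3.141, -0.002, 3.04]
contact_force: [0.4, 0.4, -0.8]
opening: 0.166
```

Emit:
jog_arm:
  increments: "-0.55 -2.6 0 0 0 0.0015 -1; -0.6 -2.6 0 0 0 0.0015 -1; -0.6 -2.6 0 0 0 0.0015 -1; -0.6 -2.6 0 0 0 0.0015 -1; -0.6 -2.6 0 0 0 0.0015 -1; -0.6 -2.6 0 0 0 0.0015 -1; -0.4 -2.0 0 0 0 0.001 -1; -0.3 -1.2 0 0 0 0 -1"

```text
clock: 27.1
eef_pos: [546.9, -214.3, 172.9]
tcp_rot: [3.141, -0.002, 3.029]
contact_force: [-0.5, 0.4, -0.4]
opening: 0.165
```

```bash
python3 - <<'E'
from h import *
p,R,s=pose(); print(s["clock"],p,s["tcp_rot"],s["opening"],s["contact_force"],w2b(p))
plan(b2w(0,-50.3,106),3.031,1)
E
```

```text
27.1 [ 546.90193421 -214.33074975  172.86311411] [ 3.14141337e+00 -2.32910970e-03  3.02926197e+00] 0.164508520347896 [-0.45085789  0.44834378 -0.42458556] [[ -3.19090908 -54.00705296]]
[-0.334, 0.37, 6.686, 0.0, -0.002, -0.002]
```

Emit:
jog_arm:
  increments: "-0.3 0.25 0.5 0 0 -0.002 -1; 0 0 1.2 0 0 0 -1; 0 0 1.4 0 0 0 -1; 0 0 1.4 0 0 0 -1; 0 0 1.2 0 0 0 -1; 0 0 0.6 0 0 0 -1; 0 0 0.3 0 0 0 -1; 0 0 0 0 0 0 -1"

```text
clock: 27.9
eef_pos: [551.5, -209.9, 108.1]
tcp_rot: [3.142, -0.0, 3.033]
contact_force: [-0.1, 0.2, -0.6]
opening: 0.163
```

```bash
python3 - <<'E'
from h import *
p,R,s=pose(); print(s["clock"],p,s["tcp_rot"],s["opening"],s["contact_force"],w2b(p))
plan(b2w(0,-50.3,90),3.031,1)
shot("w12"); crop("w12",150,170,210,170,3.6,"w12b",1.2,0)
E
```

```text
27.9 [ 551.47737623 -209.90133614  108.0643463 ] [ 3.14152211e+00 -3.97779259e-04  3.03304392e+00] 0.16261449552011742 [-0.14104483  0.22395475 -0.6411167 ] [[  0.87084298 -49.1023058 ]]
[0.087, -0.12, 1.806, 0.0, -0.0, 0.002]
```

View pics/w12b.png

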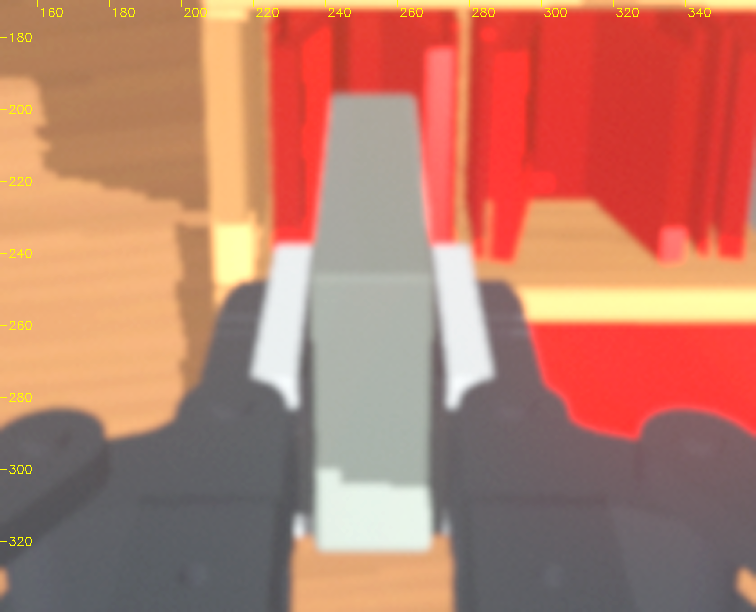

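Emit:
jog_arm:
  increments: "0.09 -0.14 0 0 0 0.002 -1; 0 0 0 0 0 0 -1; 0 0 0.3 0 0 0 -1; 0 0 0.3 0 0 0 -1; 0 0 0.3 0 0 0 -1; 0 0 0.3 0 0 0 -1; 0 0 0.3 0 0 0 -1; 0 0 0.3 0 0 0 -1"

```text
clock: 28.75
eef_pos: [550.4, -211.3, 90.0]
tcp_rot: [3.142, -0.0, 3.031]
contact_force: [-0.3, 0.2, -2.0]
opening: 0.162
```

Emit:
jog_arm:
  increments: "0 0 0.06 0 0 0 -1; 0 0 0.06 0 0 0 -1; 0 0 0.06 0 0 0 -1; 0 0 0.06 0 0 0 -1; 0 0 0.06 0 0 0 -1; 0 0 0.05 0 0 0 -1; 0 0 0 0 0 0 -1; 0 0 0 0 0 0 -1"

```text
clock: 29.55
eef_pos: [550.5, -211.3, 86.9]
tcp_rot: [-3.142, 0.0, 3.031]
contact_force: [0.1, 0.2, -1.6]
opening: 0.166
```

```bash
python3 - <<'E'
from h import *
p,R,s=pose(); print(s["clock"],p,s["tcp_rot"],s["opening"],s["contact_force"],w2b(p))
E
```

```text
29.55 [ 550.48650916 -211.33586216   86.89914051] [-3.14156818e+00  4.31171690e-05  3.03077969e+00] 0.1661789685011105 [ 0.09840696  0.21926205 -1.6162486 ] [[ 4.33765342e-02 -5.06369008e+01]]
```

Foot is at about z = 46.5 (TCP − 40.4). From here I'll lower in 2.4 mm steps.

Emit:
jog_arm:
  increments: "0 0 0.04 0 0 0 -1; 0 0 0.04 0 0 0 -1; 0 0 0.04 0 0 0 -1; 0 0 0.04 0 0 0 -1; 0 0 0.04 0 0 0 -1; 0 0 0.04 0 0 0 -1; 0 0 0 0 0 0 -1; 0 0 0 0 0 0 -1"

```text
clock: 30.35
eef_pos: [550.4, -211.3, 84.5]
tcp_rot: [-3.142, -0.0, 3.031]
contact_force: [-0.2, 0.5, -2.0]
opening: 0.166
```

Emit:
jog_arm:
  increments: "0 0 0.04 0 0 0 -1; 0 0 0.04 0 0 0 -1; 0 0 0.04 0 0 0 -1; 0 0 0.04 0 0 0 -1; 0 0 0.04 0 0 0 -1; 0 0 0.04 0 0 0 -1; 0 0 0 0 0 0 -1; 0 0 0 0 0 0 -1"

```text
clock: 31.15
eef_pos: [550.4, -211.3, 82.1]
tcp_rot: [3.142, -0.0, 3.031]
contact_force: [-0.9, 0.7, -0.8]
opening: 0.166
```

Emit:
jog_arm:
  increments: "0 0 0.04 0 0 0 -1; 0 0 0.04 0 0 0 -1; 0 0 0.04 0 0 0 -1; 0 0 0.04 0 0 0 -1; 0 0 0.04 0 0 0 -1; 0 0 0.04 0 0 0 -1; 0 0 0 0 0 0 -1; 0 0 0 0 0 0 -1"

```text
clock: 31.95
eef_pos: [550.4, -211.3, 79.7]
tcp_rot: [3.142, -0.0, 3.031]
contact_force: [0.2, -0.2, -1.3]
opening: 0.166
```

Emit:
jog_arm:
  increments: "0 0 0.04 0 0 0 -1; 0 0 0.04 0 0 0 -1; 0 0 0.04 0 0 0 -1; 0 0 0.04 0 0 0 -1; 0 0 0.04 0 0 0 -1; 0 0 0.04 0 0 0 -1; 0 0 0 0 0 0 -1; 0 0 0 0 0 0 -1"

```text
clock: 32.75
eef_pos: [550.5, -211.3, 77.3]
tcp_rot: [-3.142, 0.0, 3.031]
contact_force: [-0.3, 0.1, -0.9]
opening: 0.164
```

Emit:
jog_arm:
  increments: "0 0 0.04 0 0 0 -1; 0 0 0.04 0 0 0 -1; 0 0 0.04 0 0 0 -1; 0 0 0.04 0 0 0 -1; 0 0 0.04 0 0 0 -1; 0 0 0.04 0 0 0 -1; 0 0 0 0 0 0 -1; 0 0 0 0 0 0 -1"

```text
clock: 33.55
eef_pos: [550.5, -211.3, 74.9]
tcp_rot: [3.142, -0.0, 3.031]
contact_force: [-0.4, -0.7, -1.2]
opening: 0.163
```

Emit:
jog_arm:
  increments: "0 0 0.04 0 0 0 -1; 0 0 0.04 0 0 0 -1; 0 0 0.04 0 0 0 -1; 0 0 0.04 0 0 0 -1; 0 0 0.04 0 0 0 -1; 0 0 0.04 0 0 0 -1; 0 0 0 0 0 0 -1; 0 0 0 0 0 0 -1"

```text
clock: 34.35
eef_pos: [550.4, -211.3, 72.5]
tcp_rot: [3.142, -0.0, 3.031]
contact_force: [0.3, -0.4, -0.7]
opening: 0.164
```

Emit:
jog_arm:
  increments: "0 0 0.04 0 0 0 -1; 0 0 0.04 0 0 0 -1; 0 0 0.04 0 0 0 -1; 0 0 0.04 0 0 0 -1; 0 0 0.04 0 0 0 -1; 0 0 0 0 0 0 -1; 0 0 0 0 0 0 -1; 0 0 0 0 0 0 -1"

```text
clock: 35.15
eef_pos: [550.5, -211.5, 70.5]
tcp_rot: [-3.141, 0.0, 3.031]
contact_force: [-0.9, -1.2, -0.7]
opening: 0.167
```

```bash
python3 - <<'E'
from h import *
p,R,s=pose(); print(s["clock"],p,w2b(p),s["tcp_rot"],RB.T@np.array(s["contact_force"])[:2],s["contact_force"][2],s["wrist_torque"])
E
```

```text
35.15 [ 550.52829266 -211.45116849   70.50994307] [[  0.09756077 -50.74692568]] [-3.14144199e+00  2.00792635e-04  3.03078304e+00] [-0.72655008 -1.32664564] -0.6949309886882326 [-0.35869239 -0.02769327 -0.00372708]
```

Emit:
jog_arm:
  increments: "0 -0.03 0 0 0 0 -1; 0 0 0.03 0 0 0 -1; 0 0 0.03 0 0 0 -1; 0 0 0.03 0 0 0 -1; 0 0 0.03 0 0 0 -1; 0 0 0 0 0 0 -1; 0 0 0 0 0 0 -1; 0 0 0 0 0 0 -1"

```text
clock: 35.95
eef_pos: [550.6, -211.6, 69.4]
tcp_rot: [-3.142, 0.0, 3.031]
contact_force: [-0.0, -0.1, 4.4]
opening: 0.165
```

```bash
python3 - <<'E'
from h import *
p,R,s=pose(); print(s["clock"],p,w2b(p),s["tcp_rot"],RB.T@np.array(s["contact_force"])[:2],s["contact_force"][2],s["wrist_torque"])
E
```

```text
35.95 [ 550.56014046 -211.63082092   69.42476611] [[  0.14893026 -50.92199837]] [-3.14158757e+00  2.37999570e-04  3.03078410e+00] [-0.00644772 -0.10155936] 4.399295276749789 [ 0.03938807  0.05503711 -0.02956171]
```

Emit:
jog_arm:
  increments: "0 0 0.02 0 0 0 -1; 0 0 0.03 0 0 0 -1; 0 0 0.03 0 0 0 -1; 0 0 0.03 0 0 0 -1; 0 0 0 0 0 0 -1; 0 0 0 0 0 0 -1; 0 0 0 0 0 0 -1; 0 0 0 0 0 0 -1"

```text
clock: 36.75
eef_pos: [550.7, -211.7, 68.5]
tcp_rot: [-3.142, 0.001, 3.031]
contact_force: [-0.3, 0.2, 6.4]
opening: 0.164
```

```bash
python3 - <<'E'
from h import *
p,R,s=pose(); print(s["clock"],p,w2b(p),s["tcp_rot"],RB.T@np.array(s["contact_force"])[:2],s["contact_force"][2],s["wrist_torque"])
E
```

```text
36.75 [ 550.69783108 -211.67601499   68.53424539] [[  0.29074871 -50.95181013]] [-3.14152062e+00  5.50163809e-04  3.03077910e+00] [-0.3018755   0.18531814] 6.383414755556211 [ 0.18068266  0.12721485 -0.06270629]
```

Emit:
jog_arm:
  increments: "0 0 0.02 0 0 0 -1; 0 0 0.03 0 0 0 -1; 0 0 0.03 0 0 0 -1; 0 0 0.02 0 0 0 -1; 0 0 0 0 0 0 -1; 0 0 0 0 0 0 -1; 0 0 0 0 0 0 -1; 0 0 0 0 0 0 -1"

```text
clock: 37.55
eef_pos: [550.9, -211.7, 67.9]
tcp_rot: [-3.141, 0.001, 3.031]
contact_force: [-0.1, 0.9, 10.5]
opening: 0.162
```

```bash
python3 - <<'E'
from h import *
p,R,s=pose(); print(s["clock"],p,w2b(p),s["tcp_rot"],RB.T@np.array(s["contact_force"])[:2],s["contact_force"][2],s["wrist_torque"])
E
```

```text
37.55 [ 550.85792909 -211.70801533   67.871991  ] [[  0.45339141 -50.96604898]] [-3.14147371e+00  8.82033900e-04  3.03076039e+00] [-0.16613533  0.88462296] 10.461018375022903 [0.15602733 0.24602314 0.01488371]
```

Emit:
jog_arm:
  increments: "0 0 0 0 0 0 -0.6; 0 0 0 0 0 0 -0.5; 0 0 0 0 0 0 -0.4; 0 0 0 0 0 0 -0.35; 0 0 0 0 0 0 -0.35; 0 0 0 0 0 0 -0.35; 0 0 0 0 0 0 -0.35; 0 0 0 0 0 0 -0.35"

```text
clock: 38.35
eef_pos: [550.4, -211.6, 67.2]
tcp_rot: [-3.142, 0.0, 3.031]
contact_force: [-0.4, 0.2, 0.8]
opening: 0.323
```

```bash
python3 - <<'E'
from h import *
p,R,s=pose(); print(s["clock"],p,w2b(p),s["tcp_rot"],s["contact_force"])
shot("w13"); crop("w13",150,170,210,170,3.6,"w13b",1.2,0)
E
```

```text
38.35 [ 550.43895281 -211.63951933   67.18631645] [[ 2.94289909e-02 -5.09439427e+01]] [-3.14158527e+00  2.38903365e-05  3.03078646e+00] [-0.39769045  0.23957186  0.76456532]
```

View pics/w13b.png

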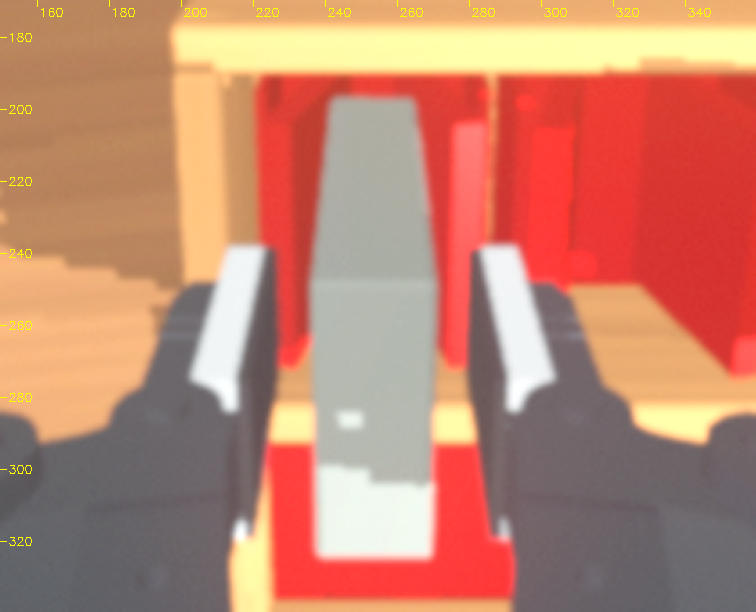

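The thin stone stands upright and centred in its slot, with the fingers clear of it. I'll rise and back off for final pictures.

Emit:
jog_arm:
  increments: "0 0 -0.5 0 0 0 -0.35; 0 0 -1.0 0 0 0 -0.35; 0 0 -1.5 0 0 0 -0.3; 0 0 -1.5 0 0 0 -0.2; 0 0 -1.5 0 0 0 -0.1; 0 0 -1.5 0 0 0 0; 0 0 -1.5 0 0 0 0; 0 0 -1.5 0 0 0 0"

```text
clock: 39.2
eef_pos: [550.5, -211.6, 173.7]
tcp_rot: [-3.141, 0.0, 3.031]
contact_force: [-0.2, 0.9, -0.3]
opening: 0.497
```

Emit:
jog_arm:
  increments: "-1 0.5 -0.5 0 0 0 0; -1.5 1 0 0 0 0 0; -1.5 1 0 0 0 0 0; -1 1 0 0 0 0 0; -0.5 0.5 0 0 0 0 0; 0 0.3 0 0 0 0 0; 0 0 0 0 0 0 0; 0 0 0 0 0 0 0"

```text
clock: 40.0
eef_pos: [609.3, -175.0, 177.0]
tcp_rot: [-3.142, -0.001, 3.031]
contact_force: [0.2, 0.3, -0.3]
opening: 0.499
```

```bash
python3 - <<'E'
from h import *
p,R,s=pose(); print(s["clock"],p,w2b(p),s["contact_force"])
shot("w14"); f=r.grab_frame("scene"); cv2.imwrite("pics/scene14.png",f[:,:,::-1]); crop("scene14",150,90,170,160,4,"s14b",1.2,0)
E
```

```text
40.0 [ 609.33967629 -174.9887558   176.95318922] [[54.55260209 -8.05108445]] [ 0.2141627   0.26045881 -0.27990076]
```

View pics/w14.png

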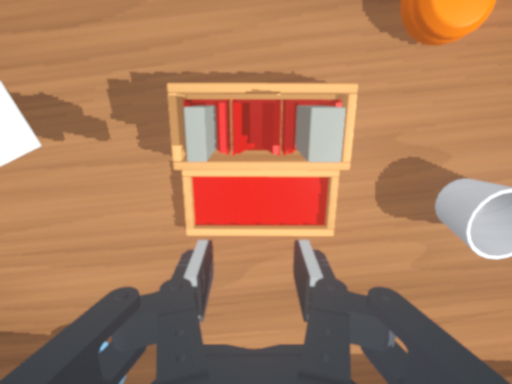

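View pics/s14b.png

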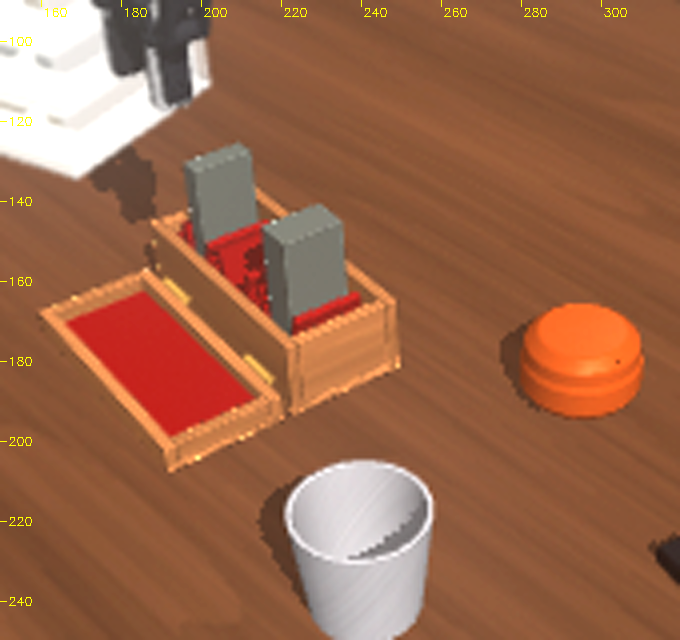

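```bash
python3 - <<'E'
from rig import r
print(r.sense()["clock"]); print(r.sign_off())
E
```

```text
40.1
the job is handed in; nothing more can be done
None
```

Both seal stones are in the seal box: the thick one in the widest slot and the thin one in the narrowest. I handed the job in at 40.1 s of the 67 s allowed.

- **Lowering and pressing:** I lowered each stone in steps of about 2 mm until its jaws were felt. By then the foot was about 32 mm (thick) and 31 mm (thin) above the work surface, so both slots sit near the low end of the packing range. I then pressed straight down to about 13 N on the thick stone and 12 N on the thin one, stone weight included. These are readings at the end of each move; the highest was 10.8 N, before the stone's weight is added.
- **Final checks:** After release the pictures showed both stones upright and centred, held by the jaws. The gripper was clear, with its force reading near zero. The washer and jar showed no sign of having been moved.
- **What disagreed:**
  - The wrist camera's readings were about 1.5 mm off sideways, judged from the stone held in the gripper. I corrected for that and fine-centred by the side force.
  - The thick stone still had about 2.3 N of side force just before I let go. The gripper moved about 0.3 mm on release, so that stone may be off-centre by a few tenths of a millimetre.
  - I did not measure the final stone positions again from the last pictures; I only checked them by eye.

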